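# Change over the lever seal tester

### The job

Set up the lever seal tester for its next piece: let the grey PVC end cap on the tester's round table and the bronze gland in the metal tray change places, each finally standing upright, right way up as now, in the middle of its new place (the bare rubber mat is free to park one of them meanwhile). The lever's stroke is not to be re-set, so put under the gland two of the three steel packing discs, stacked centrally on the table, so that the gland's top comes as high above the table as the cap's top did. Leave the pressure gauge lying where it is.

Things in the scene. Friction and masses are not known exactly. Their poses are not given: they have to be found in the camera images.
- cap_center (a point): grey PVC pipe end cap, round, 62 mm high, standing mouth down with its dome up; outside diameter 60 mm over the lower 24 mm (collar), 55 mm from there to 52 mm up, above that a dome with a flat top 34 mm wide. 0.12 kg. It starts near the middle of the tester's table. This point is on its axis, half-way up (31 mm above its foot); z is up its axis
- gland_center (a point): bronze gland, round, 32 mm high: a flange 60 mm in diameter and 10 mm thick at the bottom, and on it a plain boss 40 mm in diameter and 22 mm high (grasp it by the boss), dark bore in the top. 0.38 kg. It starts in the tray. This point is on its axis, half-way up (16 mm above its foot); z is up its axis
- disc12_center (a point): plain round steel packing disc, the smallest of three, 38 mm in diameter and 12 mm thick, lying flat on the bench. 0.11 kg. This point is its centre, half-way up (6 mm above its underside)
- disc18_center (a point): plain round steel packing disc, the middle one of three, 50 mm in diameter and 18 mm thick, lying flat on the bench. 0.27 kg. This point is its centre, half-way up (9 mm above its underside)
- disc24_center (a point): plain round steel packing disc, the largest of three, 62 mm in diameter and 24 mm thick, lying flat on the bench. 0.55 kg. This point is its centre, half-way up (12 mm above its underside)
- tester_table (a point): centre of the top face of the lever seal tester's flat round steel table: 92 mm in diameter, top 45 mm above the bench, fixed. x points to the tester's back: from 105 mm behind this point a cast bracket (74 mm wide, 162 mm high) carries the raised lever, leaning back, its black knob 375 mm above the bench; the lever's foot is 155 mm behind. Clear above, in front and at the sides
- tray: square aluminium tray, 100 x 100 mm, fixed to the bench; floor 3 mm thick, wall 3 mm thick, rim 8 mm above the bench. Origin at the centre of its underside, on the bench; x and y along its sides
- mat: bare black rubber mat, square, 100 x 100 mm and 4 mm thick, fixed to the bench: the free spot. Origin at the centre of its underside, on the bench; x and y along its sides
- gauge: steel pressure gauge lying on its back, white dial up: round case 63 mm in diameter and 31 mm high, with a brass stem that reaches 63 mm from the case's centre along the body's x axis. Origin under the centre of the case, on the bench. A bystander, to be left where it is
Not all that is in view belongs to the job. What is shaped like the part that bears disc12_center but green is not meant. Leave any purple look-alike of the part that bears disc18_center alone.

How it is judged (in metres and radians):
At the end, for the whole second after the job is handed in: The 12 and 18 mm discs and on them the upright gland are stacked on the table, each within 12 mm of its centre, the gland's top 62 mm (within 2.5) above the table; the cap stands upright, mouth down, in the tray within 15 mm of its centre; all released and at rest (horizontal distance between each of disc12_center, disc18_center, gland_center and tester_table below 0.012 m and z of gland_center in the frame of tester_table between 0.0435 and 0.0485 m and angle between each of gland_center, cap_center's own z axis and vertical below 0.06 rad and horizontal distance between cap_center and tray below 0.015 m and z of cap_center in the frame of tray between 0.031 and 0.037 m and linear speed of each of cap, gland, disc12, disc18 below 0.01 m/s); the robot touches nothing.
It fails at once if the pressure gauge was pushed more than 20 mm from where it lay (distance of gauge from where it was at the start of the episode above 0.02 m).
It also fails if it takes over 120 s, if anything falls off the work surface, if the arm or the gripper's body presses on something with over 40 N, if the wrist force passes 120 N, or if a joint passes its speed limit or range.

### The arm

A 6-joint arm with a two-finger parallel gripper is mounted at the origin on the work surface. World frame = base frame: x ahead of the robot, y to its left, z up, the work surface at z = 0. Lengths are in m, angles in degrees, forces in N, time in s.
With the tool pointing down it reaches from about 0.3 to 0.75 m from the base axis. Payload 8.5 kg.
Tool frame: the origin (TCP) lies midway between the tips of the shut fingers; the grasp point (between the pads) lies 19 mm behind it; y points along the fingers, x is the direction in which the jaws open and shut, and the axes are right-handed (so a half turn about y gives the same grasp; the last joint's range is limited). The gripper opens to 85 mm and grips with 20 to 120 N. Pads are 22 mm wide; open, the fingers measure 114 mm over their backs; the gripper's body (76 mm by 85 mm) begins 54 mm behind the grasp point. The pads swing forward as they close: fully open they stand 13 mm farther back than shut.
Start: joints at [62.722, 21.807, 74.336, -0, 83.858, -12.336], TCP at [0.142, 0.531, 0.231] pointing down, gripper open.
Joint ranges: [-178.18, 178.18], [-50.72, 133.34], [12.68, 142.11], [-81.47, 261.47], [9.98, 163.14], [-165.26, 165.26]. Speed limits (degrees/s): [136.94, 136.94, 180, 180, 180, 180].

### API

Orientations are given as a 3x3 rotation matrix whose columns are the frame's x, y, z axes.
In Python, from rig import env gives the robot as it stands.
- The arm moves only by the tool carry_out, never from a script. Its argument "plan" is a list of rows, each a list of 3 entries, a list of its own where there are three numbers: the shift along the tool's x, y, z in m, then the turn, a rotation vector about the tool's x, y, z in degrees, then the finger opening in m, from 0 to 0.0854. In form: [[[dx, dy, dz], [ax, ay, az], jaw], ...]. A call has 1 to 8 rows; each row shifts and turns the commanded pose from where the row before left it, along the tool's axes as they then stand; what a row does not reach is not made up. A row lasts 1/8 s, in which the tool goes at most 62.5 mm and 10.7 degrees, less where a joint would pass 70% of its speed; a pose out of reach is approached as far as the arm can. A call is refused whole if a number of a shift passes 0.0625 or a number of a turn 10.7, either way. A call with a gripper value outside its range is refused whole. The fingers move at their own pace and stop on an object; "force" is the grip in N (left out, the last holds). Time passes only in rows, so rows that do not move let the fingers close. It gives the time, the measured TCP pose, the force and the opening at its end, in the units of the state.
- env.observe(): the state, without advancing time (a new reading comes with each control period).
- env.get_image(name): name is "scene" or "top"; returns a dict with "image" (400x640x3 uint8, red, green, blue), "vfov" (degrees; the focal length in pixels is half the picture's height over the tangent of half this angle, whatever the lens; pixels are square), "cx", "cy" (the principal point, pixels), "rvec" (rotation vector, rad) and "tvec" (3), from world to camera coordinates, as OpenCV has them. Camera axes: x right, y down, z forward; pixel columns grow to the right and rows downward; lengths in m; the calibration is good to about 2 mm. A picture is of the moment at which its call begins. There is no depth.
- env.close_job(): hands the job in, once; it reports no verdict.
Trained networks look in a picture, given as the dict that the camera call returned (one of the last four; its "shot" number tells which), for a name from the list of things; names that differ only in an ending like _2 or _b are one class to them, and where a whole thing is asked for, a point or a joint stands for the part that bears it (a point fixed in the world has none). Each returns a list of dicts, best first, with "conf" (0 to 1); they miss things now and then, are a little off and sometimes report something else, mostly with a low value. They report only what shows in the picture. A call takes as long as a camera call. They do not tell look-alikes from the thing itself.
- env.outline_of(target, picture): "mask" (400x640 bool, what is visible of it) and "pixel" ([row, column] in pixels, amid what is visible of it).
The state is a dict: "time_s": time; "q": joint angles; "qvel": joint speeds; "joint_efforts": joint torques, N m; "position": TCP position; "tool_rot": TCP orientation; "ft_force": force on the tool from outside, world axes, zero at the start; "wrist_torque": the same for the moment, N m; "grip_width": finger opening in m.
Only numpy, scipy, OpenCV 4.12 (cv2) and the standard library are available. Lean on these libraries where they do the work, as an engineer would, in place of code of your own. Each camera call takes 0.05 s, during which the arm holds its last target.

## Working session

There is one attempt and no reset: what is moved stays moved. The work goes in short steps, Python scripts to look and compute and a tool call to move; the robot and the scene stay as the last step left them, time stands still between calls to the robot, and variables do not carry over. Pictures are saved under pics/ and viewed, and the job is handed in when it is done.

Besides the shell and the picture viewer there is one more tool, called after "Emit:" by a JSON object that holds its "fn" and its "kwargs". carry_out: Moves the arm, as the interface text tells. Its arguments: {"type":"object","properties":{"plan":{"type":"array","items":{"type":"array"}},"force":{"type":"number"}},"required":["plan"]}

```bash
ls; mkdir -p pics
python3 - <<'E'
from rig import env
import cv2, pickle
s=env.observe(); print({k:s[k] for k in ('time_s','position','tool_rot','grip_width','ft_force')})
for n in ('scene','top'):
    p=env.get_image(n); cv2.imwrite(f'pics/{n}0.png',p['image'][:,:,::-1]); print(n,p['vfov'],p['cx'],p['cy'],p['rvec'],p['tvec'],[k for k in p])
    for t in ['cap_center','gland_center','disc12_center','disc18_center','disc24_center','tester_table','tray','mat','gauge']:
        try: print(t,[(round(float(d['conf']),2),[round(float(v)) for v in d['pixel']],int(d['mask'].sum())) for d in env.outline_of(t,p)])
        except Exception as e: print(t,e)
E
```

```text
pics
{'time_s': 0.0, 'position': array([0.1416679 , 0.53111584, 0.23067264]), 'tool_rot': array([[ 2.57827245e-01, -7.24848692e-04, -9.66190761e-01],
       [ 9.66189800e-01, -1.40400476e-03,  2.57828042e-01],
       [-1.54342274e-03, -9.99998752e-01,  3.38350734e-04]]), 'grip_width': 0.08555228468734123, 'ft_force': array([-0.08243489, -0.12701164, -0.8876902 ])}
scene 43.40842435834105 324.80444355100866 194.532751530622 [ 2.14436873  1.308386   -0.47223725] [-0.23438606 -0.31638804  1.49175251] ['image', 'vfov', 'cx', 'cy', 'rvec', 'tvec', 'shot']
cap_center [(0.77, [218, 326], 834)]
gland_center [(0.86, [133, 430], 390)]
disc12_center [(0.74, [285, 267], 265), (0.51, [290, 233], 268), (0.46, [158, 378], 491), (0.23, [196, 438], 1247)]
disc18_center [(0.87, [250, 168], 445), (0.6, [271, 198], 431)]
disc24_center [(0.59, [156, 378], 452)]
tester_table [(0.92, [249, 358], 6561)]
tray [(0.84, [141, 433], 738)]
mat [(0.71, [198, 436], 1252)]
gauge [(0.83, [215, 234], 774)]
top 42.16351212831713 320.6269955565391 209.0225553085239 [ 2.11776743 -2.16100307  0.18467319] [-0.00576842  0.54556357  1.2366103 ] ['image', 'vfov', 'cx', 'cy', 'rvec', 'tvec', 'shot']
cap_center [(0.48, [242, 457], 360), (0.15, [186, 214], 1547)]
gland_center [(0.79, [265, 168], 461)]
disc12_center [(0.65, [180, 417], 164), (0.52, [174, 391], 172)]
disc18_center [(0.88, [242, 458], 342), (0.52, [213, 440], 318), (0.43, [186, 211], 1394)]
disc24_center [(0.94, [256, 238], 536)]
tester_table [(0.66, [156, 321], 5399), (0.36, [187, 212], 1457)]
tray [(0.66, [258, 158], 1201), (0.5, [265, 168], 478)]
mat []
gauge [(0.68, [250, 392], 573)]
```

View pics/scene0.png

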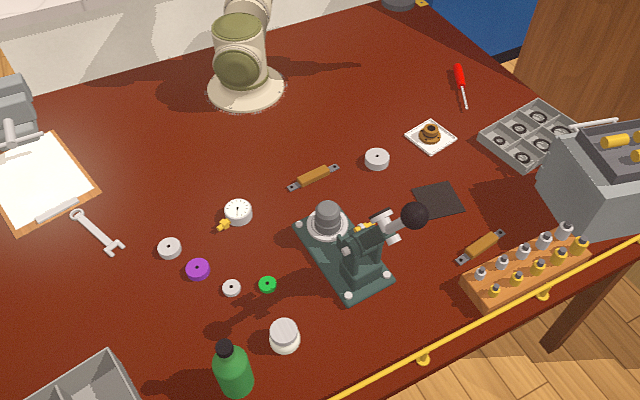

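View pics/top0.png

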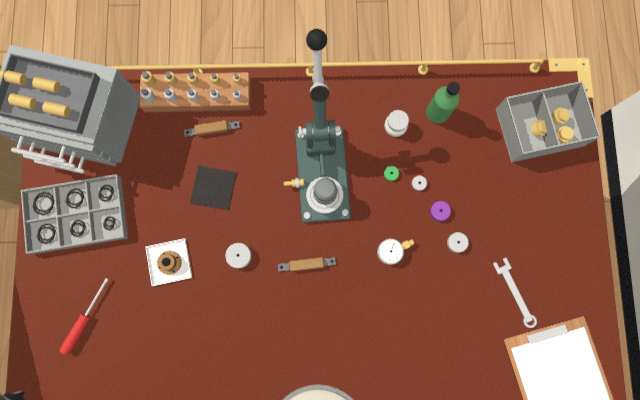

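```bash
cat > h.py <<'E'
import numpy as np, cv2
from scipy.optimize import minimize
def K(p):
    f=p['image'].shape[0]/2/np.tan(np.radians(p['vfov'])/2)
    return np.array([[f,0,p['cx']],[0,f,p['cy']],[0,0,1.]])
def proj(p,X): return cv2.projectPoints(np.array(X,float).reshape(-1,3),np.array(p['rvec'],float),np.array(p['tvec'],float),K(p),None)[0].reshape(-1,2)
def unproj(p,u,v,z):
    R=cv2.Rodrigues(np.array(p['rvec'],float))[0];C=-R.T@np.array(p['tvec'],float).ravel()
    d=R.T@np.linalg.inv(K(p))@np.array([u,v,1.]); return C+d*(z-C[2])/d[2]
a=np.linspace(0,2*np.pi,60,endpoint=False)
def solid(x,y,z0,prof): # prof list of (r,h)
    return np.vstack([np.c_[x+r*np.cos(a),y+r*np.sin(a),np.full(60,z0+h)] for r,h in prof])
P={'cap':[(.030,0),(.030,.024),(.0275,.052),(.017,.062)],'gland':[(.03,0),(.03,.01),(.02,.032)],
'd12':[(.019,0),(.019,.012)],'d18':[(.025,0),(.025,.018)],'d24':[(.031,0),(.031,.024)],'gauge':[(.0315,0),(.0315,.031)],
'table':[(.046,0)],'boss':[(.02,.01),(.02,.032)]}
def rmask(p,pts,s=4):
    q=proj(p,pts); h=cv2.convexHull(((q+.5)*s).astype(np.float32)).astype(np.int32)
    m=np.zeros((400*s,640*s),np.uint8);cv2.fillPoly(m,[h],1)
    return cv2.resize(m.astype(np.float32),(640,400),interpolation=cv2.INTER_AREA)
def fit(p,mask,prof,z0,x0):
    mk=mask.astype(np.float32)
    def c(v):
        r=rmask(p,solid(v[0],v[1],z0,prof)); return 1-np.minimum(r,mk).sum()/np.maximum(r,mk).sum()
    o=minimize(c,x0[:2],method='Nelder-Mead',options=dict(initial_simplex=np.array([x0[:2],np.add(x0[:2],[.008,0]),np.add(x0[:2],[0,.008])]),xatol=2e-4,fatol=1e-4))
    return o.x,1-o.fun
def draw(im,p,pts,s,off,col):
    q=(proj(p,pts)-off+.5)*s-.5
    for k in range(0,len(q),60): cv2.polylines(im,[q[k:k+60].round().astype(np.int32)],True,col,1,cv2.LINE_AA)
def save(name,p,r0,r1,c0,c1,s,items=()):
    im=cv2.resize(p['image'][r0:r1,c0:c1,::-1],None,fx=s,fy=s,interpolation=cv2.INTER_CUBIC).copy()
    for pts,col in items: draw(im,p,pts,s,np.array([c0,r0]),col)
    cv2.imwrite(name,im)
E
python3 - <<'E'
from rig import env
from h import *
near={'scene':{'d12':(290,233),'d18':(250,168),'d24':(157,377),'gland':(133,430),'cap':(218,326),'gauge':(215,234),'tray':(137,431),'mat':(198,437)},
'top':{'d12':(183,419),'d18':(242,458),'d24':(256,238),'gland':(263,169),'cap':(190,324),'gauge':(250,391),'tray':(262,168),'mat':(188,213)}}
z0={'gland':.003,'cap':.045}
nm={'d12':'disc12_center','d18':'disc18_center','d24':'disc24_center','gland':'gland_center','cap':'cap_center','gauge':'gauge','tray':'tray','mat':'mat'}
for c in ('scene','top'):
    p=env.get_image(c)
    for k,t in nm.items():
        D=[d for d in env.outline_of(t,p) if np.hypot(*(np.array(d['pixel'])-near[c][k]))<12]
        if not D: print(c,k,'none');continue
        d=max(D,key=lambda d:d['conf'])
        if k in P:
            x0=unproj(p,d['pixel'][1],d['pixel'][0],z0.get(k,0)+.015)
            o,s=fit(p,d['mask'],P[k],z0.get(k,0),x0); print(c,k,o.round(4),round(s,3),round(float(d['conf']),2))
        else:
            cc=max(cv2.findContours(d['mask'].astype(np.uint8),0,2)[0],key=cv2.contourArea)
            h={'tray':.008,'mat':.004}[k]
            w=np.array([unproj(p,u,v,h)[:2] for u,v in cc[:,0].astype(float)],np.float32)
            print(c,k,cv2.minAreaRect(w))
E
```

```text
scene d12 [ 0.6118 -0.2745] 0.915 0.77
scene d18 [ 0.4558 -0.3628] 0.846 0.93
scene d24 [0.4358 0.1877] 0.928 0.93
scene gland [0.4219 0.3612] 0.928 0.87
scene cap [ 0.5829 -0.0304] 0.965 0.6
scene gauge [ 0.4392 -0.1915] 0.799 0.6
scene tray ((0.4278198480606079, 0.3610985279083252), (0.10311772674322128, 0.1076933816075325), 12.170082092285156)
scene mat ((0.6129873394966125, 0.25544753670692444), (0.10303565114736557, 0.10655523836612701), 78.67779541015625)
top d12 [ 0.614  -0.2697] 0.886 0.56
top d18 [ 0.4596 -0.3595] 0.853 0.82
top d24 [0.4375 0.1915] 0.957 0.97
top gland [0.4239 0.3649] 0.918 0.94
top cap none
top gauge [ 0.4387 -0.1876] 0.849 0.64
top tray ((0.4255296587944031, 0.3666077256202698), (0.10456207394599915, 0.10441558063030243), 9.86956787109375)
top mat ((0.6123930215835571, 0.2581569254398346), (0.10170503705739975, 0.1017516627907753), 78.81964111328125)
```

Run:
```python
from rig import env
from h import *
p=env.get_image('top'); save('pics/t1.png',p,140,300,130,330,4)
save('pics/t1b.png',p,110,290,360,500,5)
q=env.get_image('scene'); save('pics/s1.png',q,190,310,260,420,5)
```

```text
(no output)
```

View pics/t1.png

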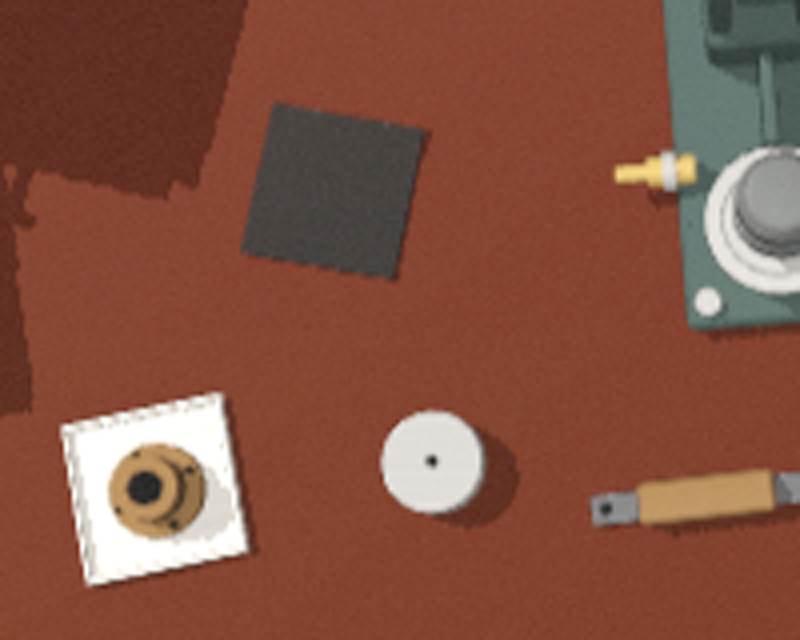

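View pics/t1b.png

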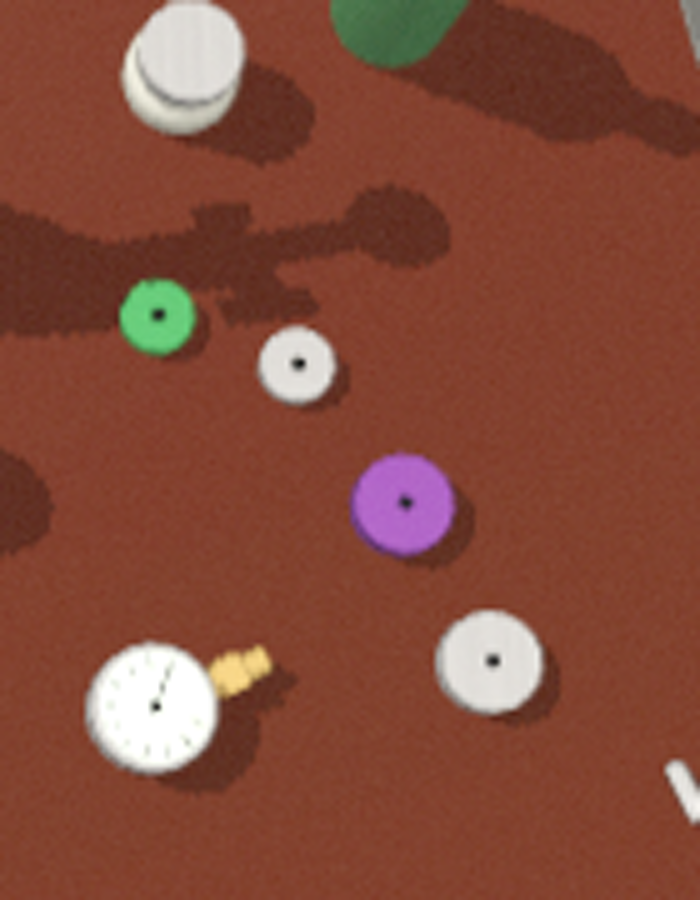

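View pics/s1.png

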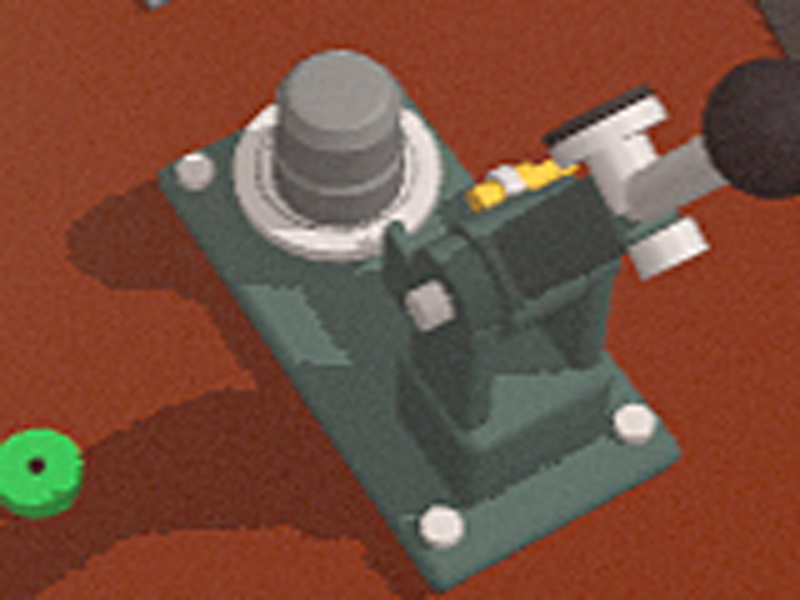

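Look-alikes in the top crop. For disc12 there is green at (row 174, col 391) and bare steel at (183, 419); the steel one is meant. For disc18 there is purple at (211, 440) and steel at (242, 458); again the steel one. Next I fit the table and cap and draw overlays.

Run:
```python
from rig import env
from h import *
for c,(r0,r1,c0,c1) in {'scene':(190,245,300,352),'top':(165,225,295,355)}.items():
    p=env.get_image(c); im=p['image'].astype(int)
    m=np.zeros((400,640),np.uint8)
    b=(im.min(2)>140)
    m[r0:r1,c0:c1]=b[r0:r1,c0:c1]
    n,l,st,ce=cv2.connectedComponentsWithStats(m)
    k=1+np.argmax(st[1:,4]); m=(l==k).astype(np.uint8)
    pts=cv2.convexHull(np.argwhere(m)[:,::-1].astype(np.int32))
    hm=np.zeros_like(m);cv2.fillPoly(hm,[pts],1)
    x0=unproj(p,*pts[:,0].mean(0),.045)
    o,s=fit(p,hm,P['table'],.045,x0);print(c,'table',o.round(4),round(s,3),hm.sum())
    # cap: grey pixels
    g=((im.max(2)-im.min(2))<22)&(im.mean(2)<150)&(im.mean(2)>55)
    m=np.zeros((400,640),np.uint8);m[r0-15:r1,c0:c1]=g[r0-15:r1,c0:c1]
    m=cv2.morphologyEx(m,cv2.MORPH_OPEN,np.ones((3,3)))
    n,l,st,ce=cv2.connectedComponentsWithStats(m);k=1+np.argmax(st[1:,4]);m=(l==k)
    oc,s=fit(p,m,P['cap'],.045,o);print(c,'cap',oc.round(4),round(s,3),m.sum())
    # tester bolts
    save(f'pics/{c}_fit.png',p,r0-15,r1+5,c0-5,c1+5,9,[(solid(*o,.045,P['table']),(0,0,255)),(solid(*oc,.045,P['cap']),(255,0,0))])
```

```text
scene table [ 0.5838 -0.0306] 0.918 1063
scene cap [ 0.5844 -0.0307] 0.902 757
top table [ 0.5821 -0.0261] 0.966 1097
top cap [ 0.5862 -0.0298] 0.214 1145
```

View pics/scene_fit.png

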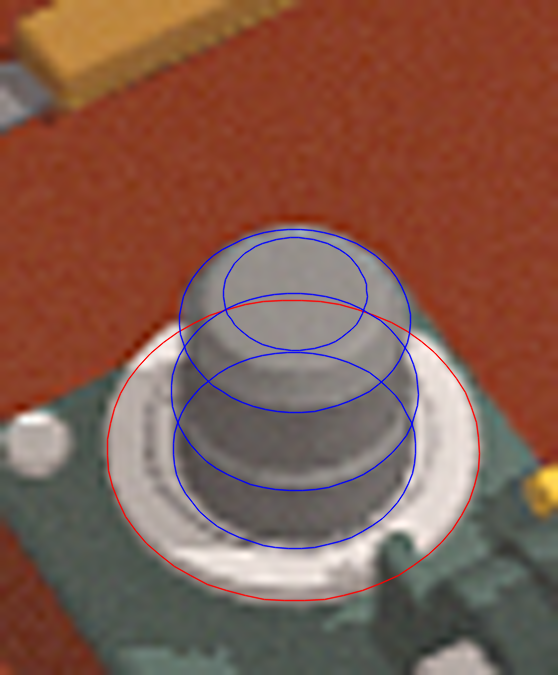

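View pics/top_fit.png

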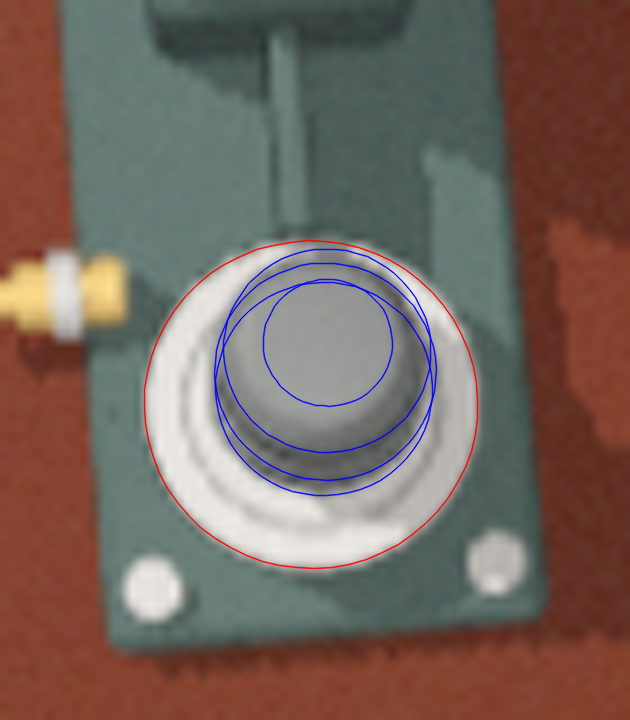

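```bash
cat > plan.py <<'E'
import sys, json, numpy as np
from scipy.spatial.transform import Rotation as Ro
from rig import env
def plan(segs,jaw):
    """segs: list of (target xyz, phi deg or None, rows)"""
    s=env.observe(); p=np.array(s['position']);R=np.array(s['tool_rot'])
    print('at',p.round(4),'phi',np.degrees(np.arctan2(R[1,0],R[0,0])).round(2),'w',round(s['grip_width'],4),'F',s['ft_force'].round(1),'t',s['time_s'])
    rows=[]
    for tgt,phi,n in segs:
        for i in range(n):
            d=(np.array(tgt)-p)/(n-i); l=np.round(R.T@d,3)
            a=0
            if phi is not None:
                cur=np.degrees(np.arctan2(R[1,0],R[0,0])); a=-((phi-cur+180)%360-180)/(n-i); a=round(a,1)
            rows.append([[float(v)+0.0 for v in l],[0,a,0],jaw])
            p=p+R@l; R=R@Ro.from_rotvec([0,np.radians(a),0]).as_matrix()
    for i in range(0,len(rows),8): print(json.dumps(rows[i:i+8]))
    print('end',p.round(4))
E
python3 - <<'E'
from plan import *
plan([((.584,-.029,.20),-32,14),((.584,-.029,.069),None,4)],.085)
E
```

```text
at [0.1418 0.5314 0.2313] phi 75.06 w 0.0854 F [ 0.  -0.6  0.4] t 2.1
[[[-0.031, 0.002, -0.041], [0, 7.6, 0], 0.085], [[-0.025, 0.002, -0.045], [0, 7.7, 0], 0.085], [[-0.019, 0.002, -0.047], [0, 7.6, 0], 0.085], [[-0.012, 0.002, -0.049], [0, 7.7, 0], 0.085], [[-0.005, 0.002, -0.051], [0, 7.6, 0], 0.085], [[0.001, 0.002, -0.051], [0, 7.7, 0], 0.085], [[0.008, 0.002, -0.05], [0, 7.6, 0], 0.085], [[0.015, 0.002, -0.049], [0, 7.7, 0], 0.085]]
[[[0.021, 0.003, -0.046], [0, 7.6, 0], 0.085], [[0.027, 0.002, -0.043], [0, 7.7, 0], 0.085], [[0.033, 0.003, -0.039], [0, 7.6, 0], 0.085], [[0.037, 0.002, -0.035], [0, 7.7, 0], 0.085], [[0.042, 0.003, -0.029], [0, 7.6, 0], 0.085], [[0.045, 0.002, -0.024], [0, 7.7, 0], 0.085], [[0.0, 0.033, 0.0], [0, 0, 0], 0.085], [[0.0, 0.033, 0.0], [0, 0, 0], 0.085]]
[[[0.0, 0.033, 0.0], [0, 0, 0], 0.085], [[0.0, 0.032, 0.0], [0, 0, 0], 0.085]]
end [ 0.5836 -0.0289  0.0693]
```

Emit:
{"fn": "carry_out", "kwargs": {"plan": [[[-0.031,0.002,-0.041],[0,7.6,0],0.085],[[-0.025,0.002,-0.045],[0,7.7,0],0.085],[[-0.019,0.002,-0.047],[0,7.6,0],0.085],[[-0.012,0.002,-0.049],[0,7.7,0],0.085],[[-0.005,0.002,-0.051],[0,7.6,0],0.085],[[0.001,0.002,-0.051],[0,7.7,0],0.085],[[0.008,0.002,-0.05],[0,7.6,0],0.085],[[0.015,0.002,-0.049],[0,7.7,0],0.085]], "force": 40}}

```text
time_s: 3.1
position: [0.3955, 0.2095, 0.2155]
tool_rot: [[0.972, 0.001, -0.235], [0.235, 0.0, 0.972], [0.001, -1.0, 0.0]]
ft_force: [0.4, 0.4, -0.5]
grip_width: 0.0851
```

Emit:
{"fn": "carry_out", "kwargs": {"plan": [[[0.021,0.003,-0.046],[0,7.6,0],0.085],[[0.027,0.002,-0.043],[0,7.7,0],0.085],[[0.033,0.003,-0.039],[0,7.6,0],0.085],[[0.037,0.002,-0.035],[0,7.7,0],0.085],[[0.042,0.003,-0.029],[0,7.6,0],0.085],[[0.045,0.002,-0.024],[0,7.7,0],0.085],[[0,0,0],[0,0,0],0.085]]}}

```text
time_s: 3.98
position: [0.5849, -0.0317, 0.1993]
tool_rot: [[0.845, -0.001, 0.534], [-0.534, -0.0, 0.845], [-0.0, -1.0, -0.0]]
ft_force: [-0.7, -0.3, -0.7]
grip_width: 0.0848
```

Run:
```python
from plan import *
from h import *
plan([((.584,-.029,.069),-32,4)],.085)
p=env.get_image('scene'); save('pics/s2.png',p,120,260,230,430,4)
p=env.get_image('top'); save('pics/t2.png',p,120,260,230,430,4)
```

```text
at [ 0.5849 -0.0317  0.1993] phi -32.3 w 0.0848 F [-0.7 -0.3 -0.7] t 3.975
[[[-0.001, 0.033, 0.0], [0, -0.1, 0], 0.085], [[0.0, 0.032, 0.001], [0, -0.1, 0], 0.085], [[-0.001, 0.033, 0.0], [0, -0.0, 0], 0.085], [[0.0, 0.032, 0.001], [0, -0.1, 0], 0.085]]
end [ 0.5842 -0.029   0.0693]
```

View pics/s2.png

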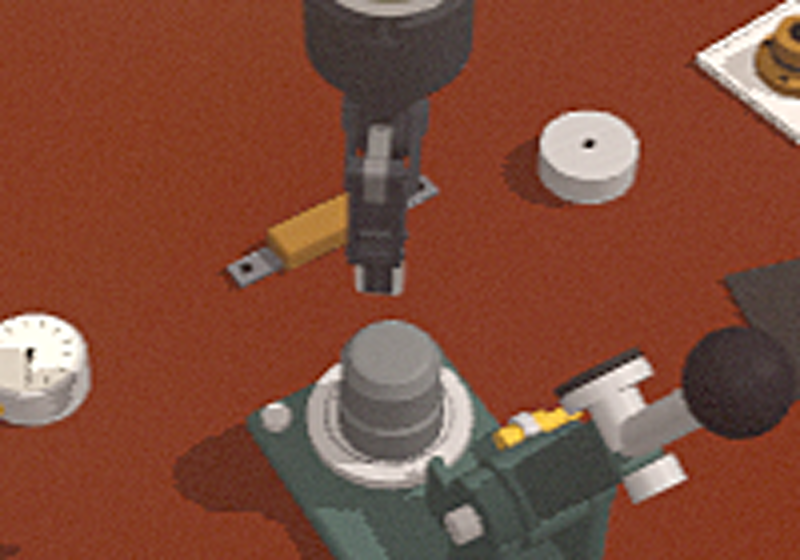

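View pics/t2.png

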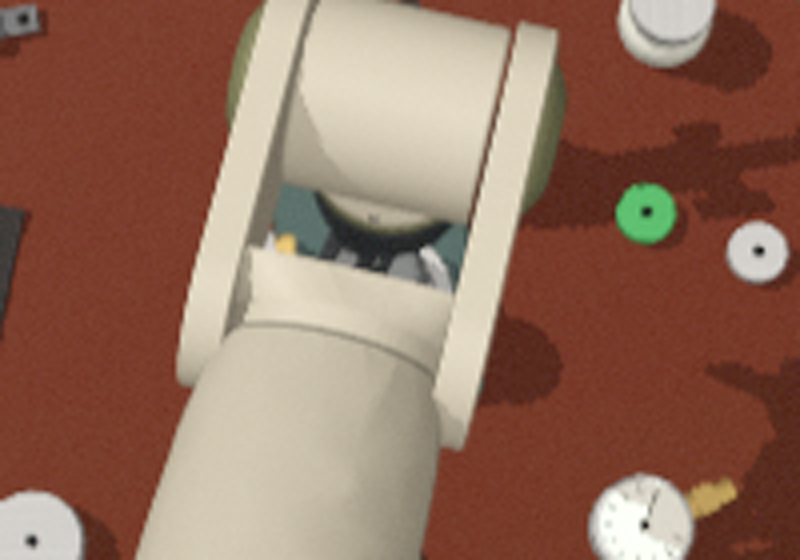

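Emit:
{"fn": "carry_out", "kwargs": {"plan": [[[-0.001,0.033,0.0],[0,0,0],0.085],[[0.0,0.032,0.001],[0,0,0],0.085],[[-0.001,0.033,0.0],[0,0,0],0.085],[[0.0,0.032,0.001],[0,0,0],0.085],[[0,0,0],[0,0,0],0.085]]}}

```text
time_s: 4.7
position: [0.5815, -0.0248, 0.0691]
tool_rot: [[0.849, -0.004, 0.529], [-0.529, 0.001, 0.849], [-0.004, -1.0, -0.001]]
ft_force: [0.3, 0.6, 0.4]
grip_width: 0.0849
```

Emit:
{"fn": "carry_out", "kwargs": {"plan": [[[0,0,0],[0,0,0],0.045],[[0,0,0],[0,0,0],0.045],[[0,0,0],[0,0,0],0.045],[[0,0,0],[0,0,0],0.045],[[0,0,0],[0,0,0],0.045]], "force": 40}}

```text
time_s: 5.32
position: [0.584, -0.0263, 0.0726]
tool_rot: [[0.848, 0.004, 0.53], [-0.53, -0.001, 0.848], [0.004, -1.0, 0.001]]
ft_force: [0.0, 0.4, 6.6]
grip_width: 0.0531
```

Run:
```python
from plan import *
from h import *
for i in range(3):
    p=env.get_image('scene'); s=env.observe(); print(s['position'].round(4),s['grip_width'].round(4),s['ft_force'].round(1))
save('pics/s3.png',p,140,260,250,400,5)
```

```text
Traceback (most recent call last):
AttributeError: 'float' object has no attribute 'round'
```

Run:
```python
from plan import *
from h import *
for i in range(3):
    p=env.get_image('scene'); s=env.observe(); print(s['position'].round(4),round(s['grip_width'],4),s['ft_force'].round(1))
save('pics/s3.png',p,140,260,250,400,5)
```

```text
[ 0.584  -0.0263  0.0726] 0.053 [0.1 1.1 6.5]
[ 0.584  -0.0263  0.0726] 0.0539 [0.5 0.3 7.8]
[ 0.584  -0.0263  0.0726] 0.0531 [0.2 1.2 6. ]
```

View pics/s3.png

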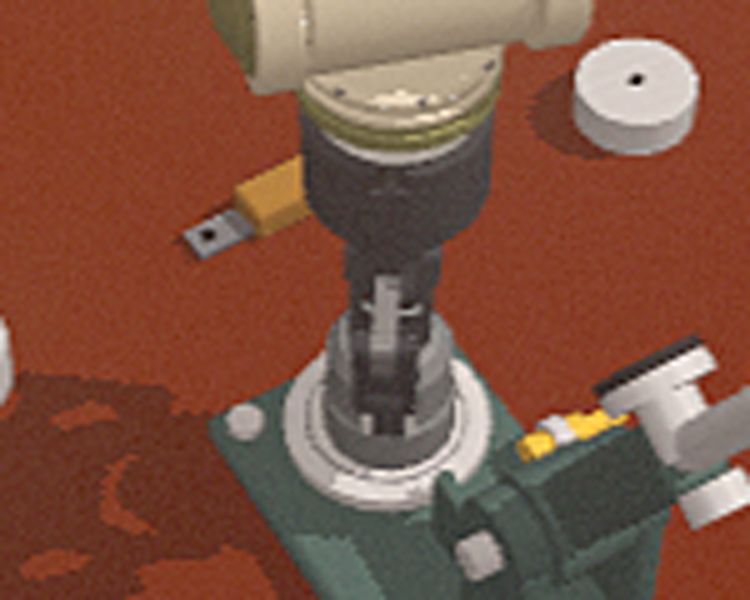

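Emit:
{"fn": "carry_out", "kwargs": {"plan": [[[0,-0.005,0],[0,0,0],0.045],[[0,-0.015,0],[0,0,0],0.045],[[0,-0.02,0],[0,0,0],0.045],[[0,0,0],[0,0,0],0.045]], "force": 40}}

```text
time_s: 6.02
position: [0.5837, -0.0264, 0.1124]
tool_rot: [[0.848, 0.004, 0.53], [-0.53, -0.001, 0.848], [0.004, -1.0, 0.001]]
ft_force: [0.3, 0.8, -0.8]
grip_width: 0.0536
```

Run:
```python
from plan import *
from h import *
p=env.get_image('scene'); s=env.observe(); print(s['position'].round(4),round(s['grip_width'],4),s['ft_force'].round(1))
save('pics/s4.png',p,140,260,250,400,5)
```

```text
[ 0.5832 -0.0263  0.1111] 0.0533 [ 0.2  0.4 -1.8]
```

View pics/s4.png

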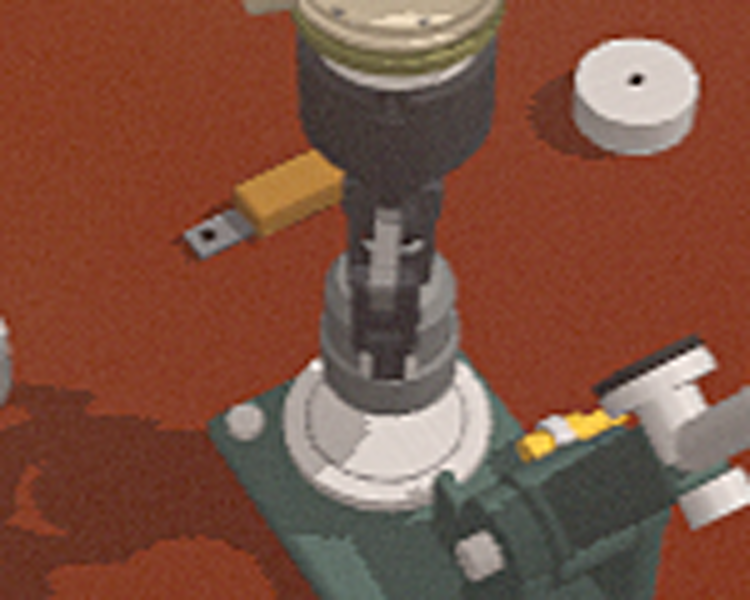

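Run:
```python
from plan import *
plan([((.5835,-.0263,.135),None,1),((.6127,.2568,.135),None,7),((.6127,.2568,.05),None,3),((.6127,.2568,.036),None,2)],.045)
```

```text
at [ 0.5832 -0.0263  0.1111] phi -32.04 w 0.0533 F [ 0.2  0.4 -1.8] t 6.075
[[[0.0, -0.024, 0.0], [0, 0, 0], 0.045], [[-0.018, 0.0, 0.037], [0, 0, 0], 0.045], [[-0.018, 0.0, 0.036], [0, 0, 0], 0.045], [[-0.018, 0.0, 0.037], [0, 0, 0], 0.045], [[-0.018, 0.0, 0.036], [0, 0, 0], 0.045], [[-0.018, 0.0, 0.037], [0, 0, 0], 0.045], [[-0.018, 0.0, 0.036], [0, 0, 0], 0.045], [[-0.017, 0.0, 0.037], [0, 0, 0], 0.045]]
[[[0.0, 0.028, 0.0], [0, 0, 0], 0.045], [[0.0, 0.029, 0.0], [0, 0, 0], 0.045], [[0.0, 0.028, 0.0], [0, 0, 0], 0.045], [[0.0, 0.007, 0.0], [0, 0, 0], 0.045], [[0.0, 0.007, 0.0], [0, 0, 0], 0.045]]
end [0.6131 0.257  0.036 ]
```

Emit:
{"fn": "carry_out", "kwargs": {"plan": [[[0.0,-0.024,0.0],[0,0,0],0.045],[[-0.018,0.0,0.037],[0,0,0],0.045],[[-0.018,0.0,0.036],[0,0,0],0.045],[[-0.018,0.0,0.037],[0,0,0],0.045],[[-0.018,0.0,0.036],[0,0,0],0.045],[[-0.018,0.0,0.037],[0,0,0],0.045],[[-0.018,0.0,0.036],[0,0,0],0.045],[[-0.017,0.0,0.037],[0,0,0],0.045]]}}

```text
time_s: 7.08
position: [0.6124, 0.2583, 0.1334]
tool_rot: [[0.848, -0.002, 0.531], [-0.531, -0.0, 0.848], [-0.001, -1.0, -0.001]]
ft_force: [1.1, -0.2, -1.9]
grip_width: 0.0532
```

Emit:
{"fn": "carry_out", "kwargs": {"plan": [[[0.0,0.028,0.0],[0,0,0],0.045],[[0.0,0.029,0.0],[0,0,0],0.045],[[0.0,0.028,0.0],[0,0,0],0.045],[[0.0,0.007,0.0],[0,0,0],0.045],[[0.0,0.007,0.0],[0,0,0],0.045],[[0,0,0],[0,0,0],0.045]]}}

```text
time_s: 7.82
position: [0.613, 0.2571, 0.0357]
tool_rot: [[0.848, 0.0, 0.531], [-0.531, 0.0, 0.848], [0.0, -1.0, 0.0]]
ft_force: [0.2, 0.6, -0.4]
grip_width: 0.0534
```

Run:
```python
from plan import *
from h import *
p=env.get_image('scene'); s=env.observe(); print(s['position'].round(4),round(s['grip_width'],4),s['ft_force'].round(1),s['time_s'])
save('pics/s5.png',p,120,250,370,510,5)
o=None
```

```text
[0.6131 0.2572 0.036 ] 0.0533 [-0.3  0.3 -0.5] 7.875
```

View pics/s5.png

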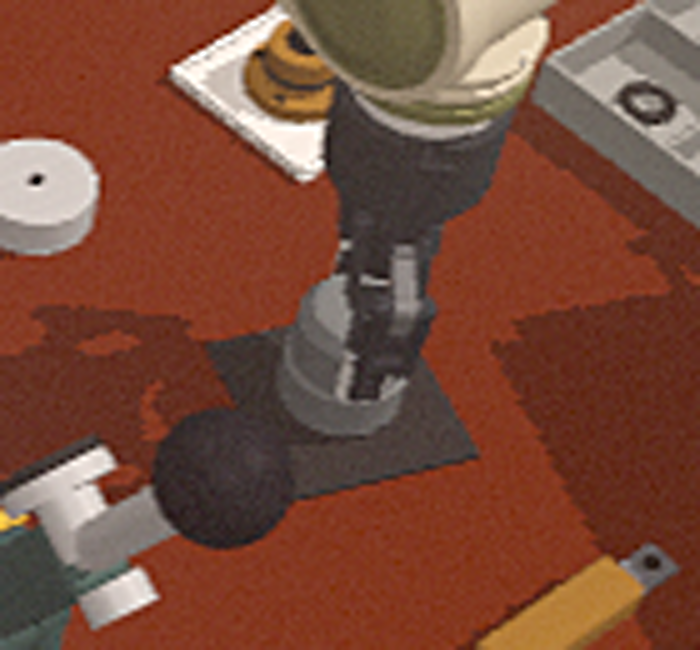

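Emit:
{"fn": "carry_out", "kwargs": {"plan": [[[0,0.002,0],[0,0,0],0.045],[[0,0.001,0],[0,0,0],0.045],[[0,0.001,0],[0,0,0],0.045]]}}

```text
time_s: 8.25
position: [0.6129, 0.2571, 0.0317]
tool_rot: [[0.848, 0.0, 0.531], [-0.531, 0.0, 0.848], [0.0, -1.0, 0.0]]
ft_force: [-2.9, -1.4, 7.3]
grip_width: 0.0535
```

Emit:
{"fn": "carry_out", "kwargs": {"plan": [[[0,0.001,0],[0,0,0],0.045],[[0,0,0],[0,0,0],0.045]]}}

```text
time_s: 8.5
position: [0.6129, 0.2572, 0.0317]
tool_rot: [[0.848, 0.001, 0.53], [-0.53, 0.0, 0.848], [0.001, -1.0, 0.001]]
ft_force: [-3.9, -0.1, 8.7]
grip_width: 0.0532
```

Emit:
{"fn": "carry_out", "kwargs": {"plan": [[[0,0,0],[0,0,0],0.085],[[0,0,0],[0,0,0],0.085],[[0,0,0],[0,0,0],0.085],[[0,0,0],[0,0,0],0.085],[[0,-0.04,0],[0,0,0],0.085],[[0,-0.05,0],[0,0,0],0.085],[[0,-0.03,0],[0,0,0],0.085]]}}

```text
time_s: 9.38
position: [0.6133, 0.2572, 0.153]
tool_rot: [[0.848, 0.003, 0.531], [-0.531, 0.001, 0.848], [0.002, -1.0, 0.002]]
ft_force: [0.2, -0.6, -0.5]
grip_width: 0.0853
```

Run:
```python
from plan import *
from h import *
p=env.get_image('scene')
save('pics/s6.png',p,100,300,140,500,2)
plan([((.4577,-.361,.12),-31,13),((.4577,-.361,.05),None,2),((.4577,-.361,.006),None,3)],.085)
# clean table fit
im=p['image'].astype(int)
m=np.zeros((400,640),np.uint8); b=im.min(2)>130; m[195:250,298:355]=b[195:250,298:355]
n,l,st,ce=cv2.connectedComponentsWithStats(m);k=1+np.argmax(st[1:,4]);m=(l==k).astype(np.uint8)
hm=np.zeros_like(m);cv2.fillPoly(hm,[cv2.convexHull(np.argwhere(m)[:,::-1].astype(np.int32))],1)
o,s=fit(p,hm,P['table'],.045,(.583,-.03));print('table scene',o,s)
save('pics/s6t.png',p,190,250,295,360,9,[(solid(*o,.045,P['table']),(0,0,255))])
```

```text
at [0.6144 0.2576 0.1567] phi -32.04 w 0.0849 F [ 0.3 -0.1  3.1] t 9.425
[[[0.015, 0.003, -0.047], [0, -0.1, 0], 0.085], [[0.015, 0.003, -0.047], [0, -0.1, 0], 0.085], [[0.015, 0.003, -0.047], [0, -0.1, 0], 0.085], [[0.015, 0.003, -0.047], [0, -0.1, 0], 0.085], [[0.015, 0.002, -0.047], [0, -0.1, 0], 0.085], [[0.014, 0.003, -0.047], [0, -0.1, 0], 0.085], [[0.014, 0.002, -0.047], [0, -0.1, 0], 0.085], [[0.014, 0.003, -0.047], [0, -0.1, 0], 0.085]]
[[[0.014, 0.002, -0.047], [0, -0.0, 0], 0.085], [[0.015, 0.003, -0.047], [0, -0.1, 0], 0.085], [[0.014, 0.002, -0.047], [0, -0.0, 0], 0.085], [[0.015, 0.003, -0.046], [0, -0.1, 0], 0.085], [[0.014, 0.002, -0.047], [0, -0.0, 0], 0.085], [[0.0, 0.035, 0.0], [0, 0, 0], 0.085], [[0.0, 0.035, 0.0], [0, 0, 0], 0.085], [[0.0, 0.015, 0.0], [0, 0, 0], 0.085]]
[[[0.0, 0.015, 0.0], [0, 0, 0], 0.085], [[-0.001, 0.014, 0.0], [0, 0, 0], 0.085]]
end [ 0.4574 -0.3606  0.0063]
table scene [ 0.58243242 -0.02940446] 0.9092841148376465
```

View pics/s6.png

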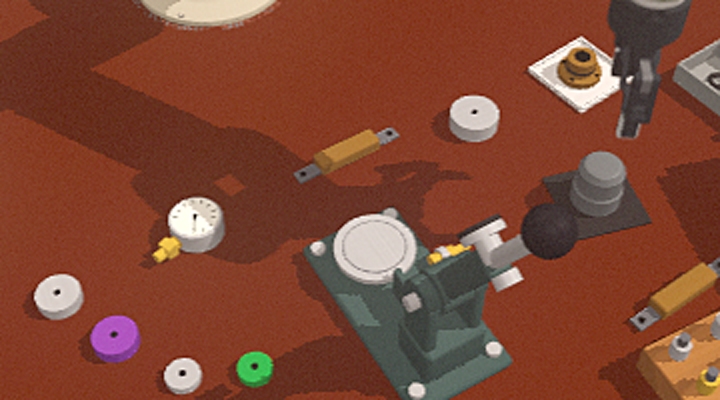

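View pics/s6t.png

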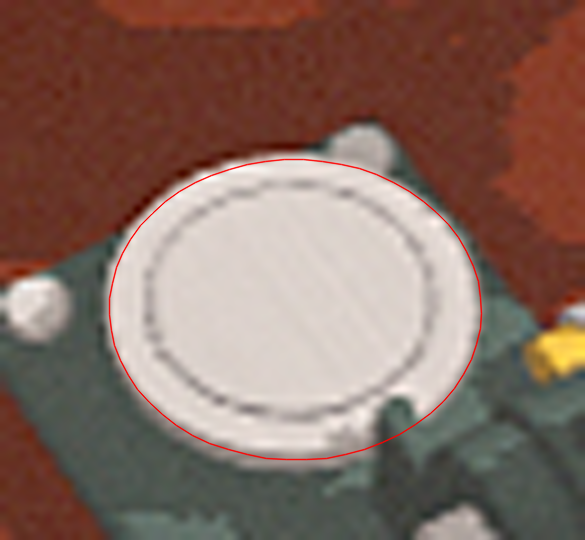

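Emit:
{"fn": "carry_out", "kwargs": {"plan": [[[0.015,0.003,-0.047],[0,0,0],0.085],[[0.015,0.003,-0.047],[0,0,0],0.085],[[0.015,0.003,-0.047],[0,0,0],0.085],[[0.015,0.003,-0.047],[0,0,0],0.085],[[0.015,0.002,-0.047],[0,0,0],0.085],[[0.014,0.003,-0.047],[0,0,0],0.085],[[0.014,0.002,-0.047],[0,0,0],0.085],[[0.014,0.003,-0.047],[0,0,0],0.085]]}}

```text
time_s: 10.42
position: [0.512, -0.1252, 0.1283]
tool_rot: [[0.848, 0.0, 0.531], [-0.531, -0.0, 0.848], [0.0, -1.0, 0.0]]
ft_force: [0.1, -0.6, 0.4]
grip_width: 0.0847
```

Emit:
{"fn": "carry_out", "kwargs": {"plan": [[[0.014,0.002,-0.047],[0,0,0],0.085],[[0.015,0.003,-0.047],[0,0,0],0.085],[[0.014,0.002,-0.047],[0,0,0],0.085],[[0.015,0.003,-0.046],[0,0,0],0.085],[[0.014,0.002,-0.047],[0,0,0],0.085],[[0,0,0],[0,0,0],0.085]]}}

```text
time_s: 11.18
position: [0.4483, -0.363, 0.1157]
tool_rot: [[0.846, -0.0, 0.534], [-0.534, -0.0, 0.846], [0.0, -1.0, -0.0]]
ft_force: [-0.4, 1.0, -0.6]
grip_width: 0.0846
```

Run:
```python
from plan import *
from h import *
p=env.get_image('scene')
save('pics/s7.png',p,170,310,120,300,4)
plan([((.4577,-.361,.05),-31,2),((.4577,-.361,.005),None,3)],.085)
```

```text
at [ 0.4488 -0.3611  0.1158] phi -32.18 w 0.0851 F [ 0.1 -0.4 -0. ] t 11.225
[[[0.004, 0.033, 0.002], [0, -0.6, 0], 0.085], [[0.004, 0.033, 0.003], [0, -0.6, 0], 0.085], [[0.0, 0.015, 0.0], [0, 0, 0], 0.085], [[0.0, 0.015, 0.0], [0, 0, 0], 0.085], [[0.0, 0.015, 0.0], [0, 0, 0], 0.085]]
end [ 0.4582 -0.3611  0.0048]
```

View pics/s7.png

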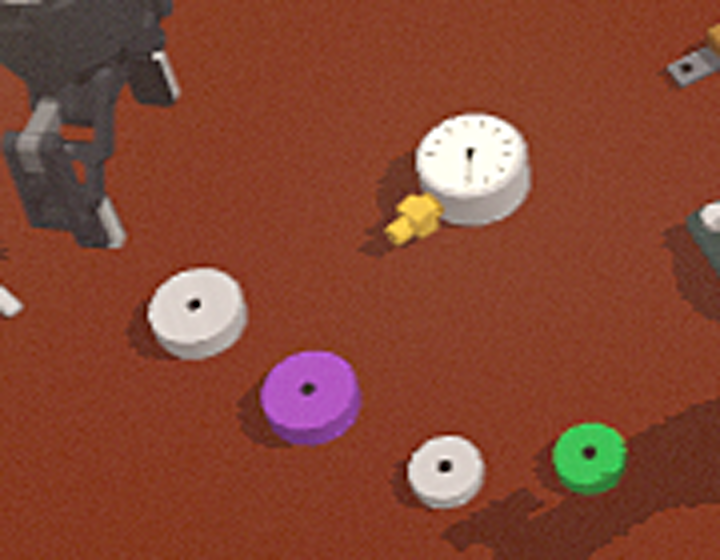

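Emit:
{"fn": "carry_out", "kwargs": {"plan": [[[0.004,0.033,0.002],[0,0,0],0.085],[[0.004,0.033,0.003],[0,0,0],0.085],[[0,0.015,0],[0,0,0],0.085],[[0,0.015,0],[0,0,0],0.085],[[0,0.014,0],[0,0,0],0.085],[[0,0,0],[0,0,0],0.085]]}}

```text
time_s: 11.98
position: [0.4585, -0.36, 0.0057]
tool_rot: [[0.848, -0.001, 0.531], [-0.531, 0.001, 0.848], [-0.001, -1.0, 0.0]]
ft_force: [-0.6, -0.4, -0.2]
grip_width: 0.0852
```

Emit:
{"fn": "carry_out", "kwargs": {"plan": [[[0,0,0],[0,0,0],0.04],[[0,0,0],[0,0,0],0.04],[[0,0,0],[0,0,0],0.04],[[0,0,0],[0,0,0],0.04],[[0,0,0],[0,0,0],0.04]], "force": 60}}

```text
time_s: 12.6
position: [0.4592, -0.3607, 0.0076]
tool_rot: [[0.848, 0.002, 0.531], [-0.531, -0.002, 0.848], [0.002, -1.0, -0.001]]
ft_force: [-1.1, 0.3, 5.7]
grip_width: 0.0471
```

Emit:
{"fn": "carry_out", "kwargs": {"plan": [[[0,-0.01,0],[0,0,0],0.04],[[0,-0.03,0],[0,0,0],0.04],[[0,-0.04,0],[0,0,0],0.04],[[0,-0.02,0],[0,0,0],0.04],[[0,0,0],[0,0,0],0.04]]}}

```text
time_s: 13.22
position: [0.4591, -0.3606, 0.1079]
tool_rot: [[0.848, 0.002, 0.53], [-0.53, -0.002, 0.848], [0.003, -1.0, -0.001]]
ft_force: [0.3, -1.0, -2.2]
grip_width: 0.0476
```

Run:
```python
from plan import *
from h import *
plan([((.581,-.0285,.107),None,8),((.581,-.0285,.057),None,3)],.04)
p=env.get_image('scene'); save('pics/s8.png',p,170,310,120,300,4)
```

```text
at [ 0.4591 -0.3606  0.1079] phi -32.04 w 0.0476 F [ 0.3 -1.  -2.2] t 13.225
[[[-0.009, 0.0, 0.043], [0, 0, 0], 0.04], [[-0.009, 0.0, 0.043], [0, 0, 0], 0.04], [[-0.009, 0.0, 0.043], [0, 0, 0], 0.04], [[-0.009, 0.0, 0.043], [0, 0, 0], 0.04], [[-0.009, 0.0, 0.044], [0, 0, 0], 0.04], [[-0.009, 0.0, 0.043], [0, 0, 0], 0.04], [[-0.009, 0.0, 0.044], [0, 0, 0], 0.04], [[-0.01, 0.0, 0.043], [0, 0, 0], 0.04]]
[[[0.0, 0.017, 0.0], [0, 0, 0], 0.04], [[0.0, 0.017, 0.0], [0, 0, 0], 0.04], [[0.0, 0.016, 0.0], [0, 0, 0], 0.04]]
end [ 0.5809 -0.0287  0.0574]
```

View pics/s8.png

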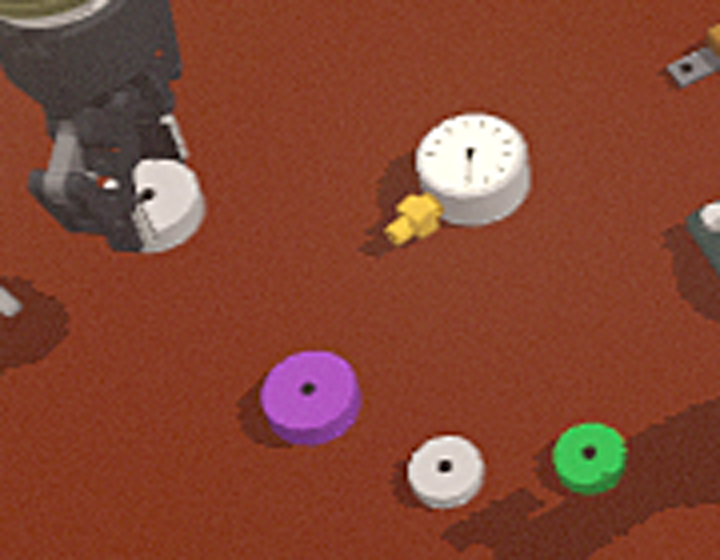

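Run:
```python
from plan import *
from h import *
p=env.get_image('scene')
print((proj(p,[[.4591,-.3606,.118]])-[120,170])*4)
print(unproj(p,120+148/4,170+192/4,.118))
save('pics/s8b.png',p,200,240,125,180,10,[(solid(.4591,-.3606,.100,P['d18']),(0,0,255))])
```

```text
[[148.87262581 195.77217721]]
[ 0.45649752 -0.36034978  0.118     ]
```

View pics/s8b.png

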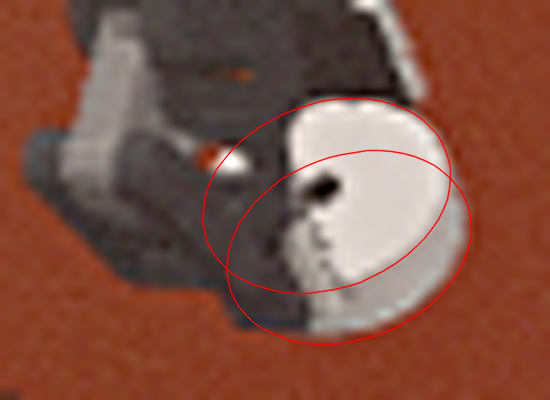

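Emit:
{"fn": "carry_out", "kwargs": {"plan": [[[-0.009,0.0,0.043],[0,0,0],0.04],[[-0.009,0.0,0.043],[0,0,0],0.04],[[-0.009,0.0,0.043],[0,0,0],0.04],[[-0.009,0.0,0.043],[0,0,0],0.04],[[-0.009,0.0,0.044],[0,0,0],0.04],[[-0.009,0.0,0.043],[0,0,0],0.04],[[-0.009,0.0,0.044],[0,0,0],0.04],[[-0.01,0.0,0.043],[0,0,0],0.04]]}}

```text
time_s: 14.32
position: [0.5803, -0.0267, 0.1048]
tool_rot: [[0.848, -0.003, 0.531], [-0.531, 0.001, 0.848], [-0.003, -1.0, -0.001]]
ft_force: [0.2, -0.3, -2.8]
grip_width: 0.0469
```

Emit:
{"fn": "carry_out", "kwargs": {"plan": [[[0,0.017,0],[0,0,0],0.04],[[0,0.017,0],[0,0,0],0.04],[[0,0.012,0],[0,0,0],0.04],[[0,0,0],[0,0,0],0.04]]}}

```text
time_s: 14.82
position: [0.5798, -0.0282, 0.059]
tool_rot: [[0.847, -0.003, 0.531], [-0.531, 0.001, 0.848], [-0.003, -1.0, -0.001]]
ft_force: [-0.2, -1.3, -2.3]
grip_width: 0.0472
```

Run:
```python
from plan import *
from h import *
plan([((.582,-.029,.053),None,3)],.04)
p=env.get_image('scene'); s=env.observe()['position']
save('pics/s9.png',p,170,260,270,380,7,[(solid(.582,-.029,.045,P['table']),(0,255,0)),(solid(s[0],s[1],s[2]-.0076,P['d18']),(0,0,255))])
```

```text
at [ 0.5798 -0.0282  0.059 ] phi -32.06 w 0.0472 F [-0.2 -1.3 -2.3] t 14.825
[[[0.001, 0.002, 0.0], [0, 0, 0], 0.04], [[0.001, 0.002, 0.0], [0, 0, 0], 0.04], [[0.0, 0.002, 0.0], [0, 0, 0], 0.04]]
end [ 0.5815 -0.0293  0.053 ]
```

View pics/s9.png

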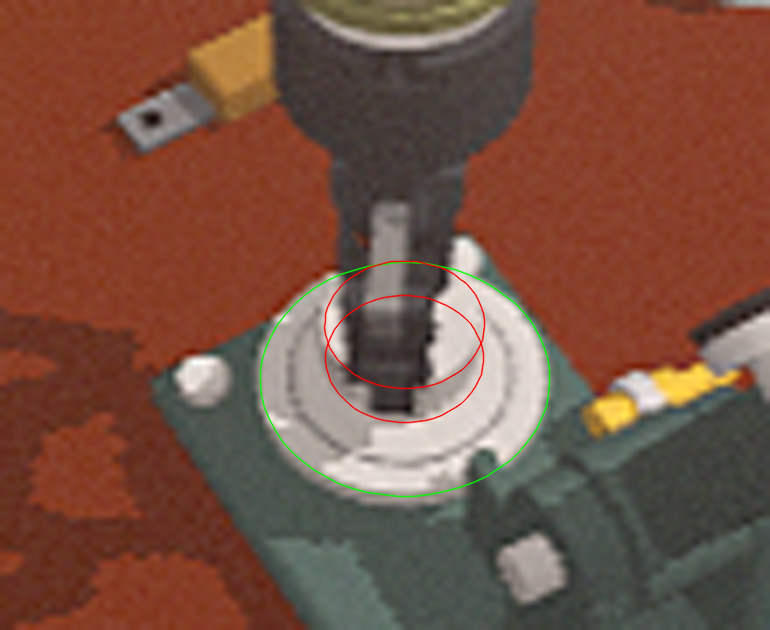

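Emit:
{"fn": "carry_out", "kwargs": {"plan": [[[0.001,0.002,0],[0,0,0],0.04],[[0.001,0.002,0],[0,0,0],0.04],[[0,0.002,0],[0,0,0],0.04],[[0,0,0],[0,0,0],0.04]]}}

```text
time_s: 15.38
position: [0.5821, -0.0293, 0.0542]
tool_rot: [[0.848, -0.0, 0.531], [-0.531, 0.0, 0.848], [-0.0, -1.0, -0.0]]
ft_force: [0.5, 0.2, -2.5]
grip_width: 0.0466
```

Emit:
{"fn": "carry_out", "kwargs": {"plan": [[[0,0.001,0],[0,0,0],0.04],[[0,0,0],[0,0,0],0.04]]}}

```text
time_s: 15.62
position: [0.5822, -0.0293, 0.0533]
tool_rot: [[0.848, -0.0, 0.531], [-0.531, 0.0, 0.848], [-0.0, -1.0, -0.0]]
ft_force: [0.5, 0.5, -2.5]
grip_width: 0.0468
```

Emit:
{"fn": "carry_out", "kwargs": {"plan": [[[0,0.001,0],[0,0,0],0.04],[[0,0,0],[0,0,0],0.04]]}}

```text
time_s: 15.88
position: [0.5823, -0.0293, 0.0527]
tool_rot: [[0.848, 0.0, 0.531], [-0.531, -0.0, 0.848], [0.0, -1.0, 0.0]]
ft_force: [-0.6, 0.5, 2.2]
grip_width: 0.0472
```

Emit:
{"fn": "carry_out", "kwargs": {"plan": [[[0,0,0],[0,0,0],0.075],[[0,0,0],[0,0,0],0.075],[[0,0,0],[0,0,0],0.075],[[0,0,0],[0,0,0],0.075],[[0,-0.03,0],[0,0,0],0.075],[[0,-0.03,0],[0,0,0],0.075],[[0,0,0],[0,0,0],0.075]]}}

```text
time_s: 16.75
position: [0.5832, -0.0295, 0.1144]
tool_rot: [[0.848, 0.004, 0.53], [-0.53, -0.001, 0.848], [0.004, -1.0, 0.001]]
ft_force: [-0.1, -0.4, -1.5]
grip_width: 0.0749
```

Run:
```python
from plan import *
from h import *
plan([((.613,-.272,.10),-32,6)],.075)
```

```text
at [ 0.5832 -0.0295  0.1144] phi -32.04 w 0.0749 F [-0.1 -0.4 -1.5] t 16.75
[[[0.026, 0.002, -0.032], [0, -0.0, 0], 0.075], [[0.026, 0.003, -0.032], [0, -0.0, 0], 0.075], [[0.025, 0.002, -0.031], [0, -0.0, 0], 0.075], [[0.026, 0.003, -0.032], [0, -0.0, 0], 0.075], [[0.025, 0.002, -0.031], [0, -0.0, 0], 0.075], [[0.026, 0.003, -0.032], [0, -0.0, 0], 0.075]]
end [ 0.613  -0.2723  0.0998]
```

Emit:
{"fn": "carry_out", "kwargs": {"plan": [[[0.026,0.002,-0.032],[0,0,0],0.075],[[0.026,0.003,-0.032],[0,0,0],0.075],[[0.025,0.002,-0.031],[0,0,0],0.075],[[0.026,0.003,-0.032],[0,0,0],0.075],[[0.025,0.002,-0.031],[0,0,0],0.075],[[0.026,0.003,-0.032],[0,0,0],0.075],[[0,0,0],[0,0,0],0.075]]}}

```text
time_s: 17.62
position: [0.6113, -0.2745, 0.0955]
tool_rot: [[0.846, -0.002, 0.533], [-0.533, 0.001, 0.846], [-0.002, -1.0, -0.0]]
ft_force: [-0.8, -0.1, -0.6]
grip_width: 0.075
```

Run:
```python
from plan import *
from h import *
plan([((.613,-.272,.04),-32,2),((.613,-.272,.003),-32,3)],.075)
p=env.get_image('scene'); save('pics/s10.png',p,180,310,180,380,4,[(solid(.613,-.272,0,P['d12']),(0,0,255)),(solid(.582,-.029,.045,P['d18']),(0,0,255))])
```

```text
at [ 0.6113 -0.2745  0.0955] phi -32.23 w 0.075 F [-0.8 -0.1 -0.6] t 17.625
[[[0.0, 0.028, 0.002], [0, -0.1, 0], 0.075], [[0.0, 0.027, 0.001], [0, -0.1, 0], 0.075], [[0.0, 0.012, 0.0], [0, -0.0, 0], 0.075], [[0.0, 0.013, 0.0], [0, -0.0, 0], 0.075], [[0.0, 0.012, 0.0], [0, -0.0, 0], 0.075]]
end [ 0.6127 -0.2719  0.0035]
```

View pics/s10.png

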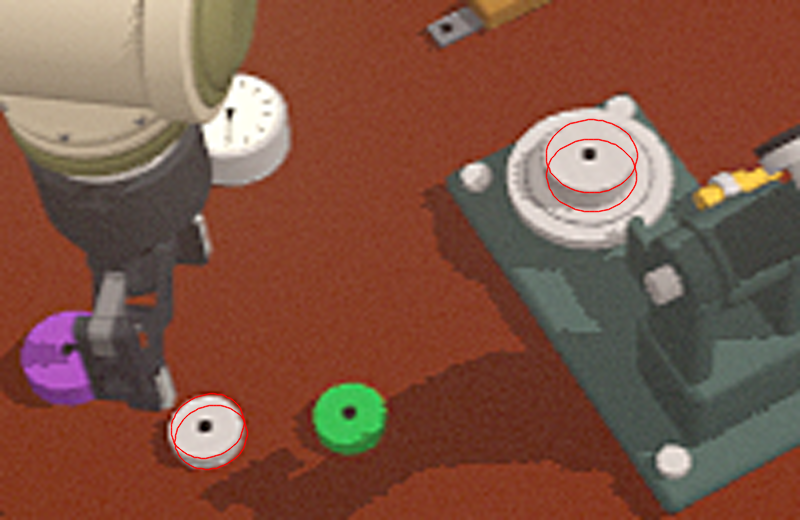

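Emit:
{"fn": "carry_out", "kwargs": {"plan": [[[0,0.028,0.002],[0,0,0],0.075],[[0,0.027,0.001],[0,0,0],0.075],[[0,0.012,0],[0,0,0],0.075],[[0,0.012,0],[0,0,0],0.075],[[0,0.009,0],[0,0,0],0.075],[[0,0,0],[0,0,0],0.075]]}}

```text
time_s: 18.42
position: [0.6134, -0.2694, 0.009]
tool_rot: [[0.848, -0.001, 0.531], [-0.531, 0.0, 0.848], [-0.001, -1.0, 0.0]]
ft_force: [0.2, -0.4, -0.6]
grip_width: 0.0752
```

Emit:
{"fn": "carry_out", "kwargs": {"plan": [[[0.001,0.004,-0.001],[0,0,0],0.075],[[0,0,0],[0,0,0],0.075]]}}

```text
time_s: 18.68
position: [0.6139, -0.2711, 0.0054]
tool_rot: [[0.848, 0.0, 0.531], [-0.531, -0.0, 0.848], [0.0, -1.0, -0.0]]
ft_force: [0.4, 0.7, -0.1]
grip_width: 0.0753
```

Emit:
{"fn": "carry_out", "kwargs": {"plan": [[[0,0,0],[0,0,0],0.028],[[0,0,0],[0,0,0],0.028],[[0,0,0],[0,0,0],0.028],[[0,0,0],[0,0,0],0.028],[[0,0,0],[0,0,0],0.028]], "force": 50}}

```text
time_s: 19.3
position: [0.6141, -0.2711, 0.0061]
tool_rot: [[0.848, 0.001, 0.531], [-0.531, -0.001, 0.848], [0.001, -1.0, -0.0]]
ft_force: [-1.4, 0.1, 5.2]
grip_width: 0.0349
```

Emit:
{"fn": "carry_out", "kwargs": {"plan": [[[0,-0.01,0],[0,0,0],0.028],[[0,-0.03,0],[0,0,0],0.028],[[0,-0.04,0],[0,0,0],0.028],[[0,-0.03,0],[0,0,0],0.028],[[0,0,0],[0,0,0],0.028]]}}

```text
time_s: 19.92
position: [0.6146, -0.2713, 0.1179]
tool_rot: [[0.848, 0.004, 0.531], [-0.53, -0.003, 0.848], [0.005, -1.0, -0.0]]
ft_force: [-0.5, 0.4, -1.2]
grip_width: 0.0349
```

Run:
```python
from plan import *
from h import *
plan([((.582,-.029,.117),-32,6),((.582,-.029,.075),None,3)],.028)
p=env.get_image('scene'); s=env.observe()['position']
save('pics/s11.png',p,180,310,180,380,4,[(solid(s[0],s[1],s[2]-.0061,P['d12']),(0,0,255))])
```

```text
at [ 0.6146 -0.2713  0.1179] phi -32.04 w 0.0349 F [-0.5  0.4 -1.2] t 19.925
[[[-0.026, 0.0, 0.031], [0, -0.0, 0], 0.028], [[-0.026, 0.0, 0.031], [0, -0.0, 0], 0.028], [[-0.026, 0.0, 0.032], [0, -0.0, 0], 0.028], [[-0.026, 0.0, 0.031], [0, -0.0, 0], 0.028], [[-0.026, 0.0, 0.032], [0, -0.0, 0], 0.028], [[-0.026, 0.0, 0.031], [0, -0.0, 0], 0.028], [[0.0, 0.014, 0.0], [0, 0, 0], 0.028], [[0.0, 0.014, 0.0], [0, 0, 0], 0.028]]
[[[0.0, 0.014, 0.0], [0, 0, 0], 0.028]]
end [ 0.5823 -0.0293  0.0751]
```

View pics/s11.png

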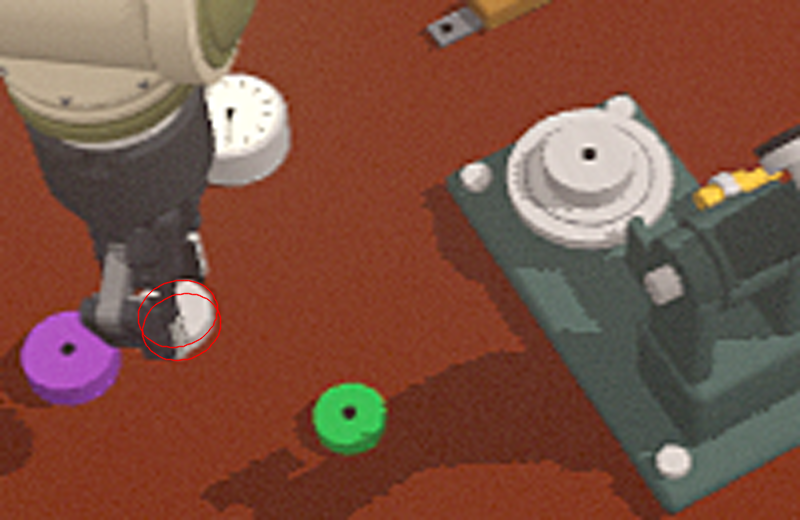

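Disc 12 is held and matches the predicted overlay at crop (180,318). I'll move it over the table.

Emit:
{"fn": "carry_out", "kwargs": {"plan": [[[-0.026,0,0.031],[0,0,0],0.028],[[-0.026,0,0.031],[0,0,0],0.028],[[-0.026,0,0.032],[0,0,0],0.028],[[-0.026,0,0.031],[0,0,0],0.028],[[-0.026,0,0.032],[0,0,0],0.028],[[-0.026,0,0.031],[0,0,0],0.028],[[0,0.01,0],[0,0,0],0.028],[[0,0.01,0],[0,0,0],0.028]]}}

```text
time_s: 20.98
position: [0.5809, -0.0291, 0.0937]
tool_rot: [[0.848, -0.002, 0.531], [-0.531, 0.0, 0.848], [-0.002, -1.0, -0.001]]
ft_force: [0.6, 0.5, -1.4]
grip_width: 0.035
```

Emit:
{"fn": "carry_out", "kwargs": {"plan": [[[0,0.01,0],[0,0,0],0.028],[[0,0.006,0],[0,0,0],0.028],[[0,0,0],[0,0,0],0.028],[[0,0,0],[0,0,0],0.028]]}}

```text
time_s: 21.48
position: [0.5815, -0.029, 0.0796]
tool_rot: [[0.848, 0.001, 0.531], [-0.531, -0.0, 0.848], [0.001, -1.0, 0.0]]
ft_force: [-0.5, 0.1, -0.8]
grip_width: 0.0349
```

Emit:
{"fn": "carry_out", "kwargs": {"plan": [[[0,0.004,0],[0,0,0],0.028],[[0,0.003,0],[0,0,0],0.028],[[0,0.002,0],[0,0,0],0.028],[[0,0,0],[0,0,0],0.028]]}}

```text
time_s: 21.98
position: [0.5813, -0.0287, 0.0702]
tool_rot: [[0.848, -0.0, 0.531], [-0.531, 0.0, 0.848], [-0.0, -1.0, -0.0]]
ft_force: [-0.2, -0.7, -2.1]
grip_width: 0.0347
```

Emit:
{"fn": "carry_out", "kwargs": {"plan": [[[0,0.001,0],[0,0,0],0.028],[[0,0,0],[0,0,0],0.028]]}}

```text
time_s: 22.22
position: [0.5813, -0.0287, 0.0693]
tool_rot: [[0.848, -0.0, 0.531], [-0.531, -0.0, 0.848], [-0.0, -1.0, -0.0]]
ft_force: [-0.2, 0.3, -1.6]
grip_width: 0.0349
```

Emit:
{"fn": "carry_out", "kwargs": {"plan": [[[0,0.001,0],[0,0,0],0.028],[[0,0,0],[0,0,0],0.028],[[0,0,0],[0,0,0],0.07],[[0,0,0],[0,0,0],0.07],[[0,0,0],[0,0,0],0.07],[[0,0,0],[0,0,0],0.07],[[0,-0.03,0],[0,0,0],0.07],[[0,-0.05,0],[0,0,0],0.07]]}}

```text
time_s: 23.22
position: [0.5806, -0.0286, 0.1479]
tool_rot: [[0.848, -0.004, 0.531], [-0.531, 0.001, 0.848], [-0.004, -1.0, -0.001]]
ft_force: [0.7, 0.4, 0.1]
grip_width: 0.0699
```

Run:
```python
from plan import *
plan([((.423,.363,.155),-32,9),((.423,.363,.06),None,4)],.075)
```

```text
at [ 0.5806 -0.0286  0.1479] phi -32.05 w 0.0699 F [0.7 0.4 0.1] t 23.225
[[[-0.038, -0.001, 0.028], [0, -0.0, 0], 0.075], [[-0.038, -0.001, 0.028], [0, -0.0, 0], 0.075], [[-0.038, -0.001, 0.027], [0, -0.0, 0], 0.075], [[-0.038, -0.001, 0.028], [0, -0.0, 0], 0.075], [[-0.038, 0.0, 0.027], [0, -0.0, 0], 0.075], [[-0.038, -0.001, 0.028], [0, -0.0, 0], 0.075], [[-0.038, 0.0, 0.027], [0, -0.0, 0], 0.075], [[-0.038, -0.001, 0.028], [0, -0.0, 0], 0.075]]
[[[-0.037, 0.0, 0.027], [0, -0.0, 0], 0.075], [[0.0, 0.024, 0.0], [0, 0, 0], 0.075], [[0.0, 0.024, 0.0], [0, 0, 0], 0.075], [[0.0, 0.023, 0.0], [0, 0, 0], 0.075], [[0.0, 0.024, 0.0], [0, 0, 0], 0.075]]
end [0.4228 0.3626 0.0599]
```

Emit:
{"fn": "carry_out", "kwargs": {"plan": [[[-0.038,-0.001,0.028],[0,0,0],0.075],[[-0.038,-0.001,0.028],[0,0,0],0.075],[[-0.038,-0.001,0.027],[0,0,0],0.075],[[-0.038,-0.001,0.028],[0,0,0],0.075],[[-0.038,0,0.027],[0,0,0],0.075],[[-0.038,-0.001,0.028],[0,0,0],0.075],[[-0.038,0,0.027],[0,0,0],0.075],[[-0.038,-0.001,0.028],[0,0,0],0.075]]}}

```text
time_s: 24.22
position: [0.4402, 0.3212, 0.1544]
tool_rot: [[0.848, 0.0, 0.531], [-0.531, -0.0, 0.848], [0.0, -1.0, 0.0]]
ft_force: [0.0, 0.3, -0.5]
grip_width: 0.0752
```

Emit:
{"fn": "carry_out", "kwargs": {"plan": [[[-0.037,0,0.027],[0,0,0],0.075],[[0,0.024,0],[0,0,0],0.075],[[0,0.024,0],[0,0,0],0.075],[[0,0.02,0],[0,0,0],0.075],[[0,0,0],[0,0,0],0.075],[[0,0,0],[0,0,0],0.075]]}}

```text
time_s: 24.98
position: [0.4243, 0.3626, 0.0871]
tool_rot: [[0.848, 0.001, 0.531], [-0.531, 0.001, 0.848], [0.001, -1.0, 0.001]]
ft_force: [0.4, -0.7, -0.0]
grip_width: 0.0749
```

Run:
```python
from plan import *
from h import *
plan([((.423,.363,.016),-32,4)],.075)
p=env.get_image('scene'); save('pics/s12.png',p,90,260,290,490,4,[(solid(.581,-.0288,.063,P['d12']),(0,0,255)),(solid(.423,.363,.003,P['gland']),(0,0,255))])
p=env.get_image('top'); save('pics/t12.png',p,140,300,130,330,4,[(solid(.581,-.0288,.063,P['d12']),(0,0,255)),(solid(.423,.363,.003,P['gland']),(0,0,255))])
```

```text
at [0.4243 0.3626 0.0871] phi -32.05 w 0.0749 F [ 0.4 -0.7 -0. ] t 24.975
[[[0.0, 0.018, 0.0], [0, -0.0, 0], 0.075], [[0.0, 0.018, 0.0], [0, -0.0, 0], 0.075], [[-0.001, 0.018, 0.0], [0, -0.0, 0], 0.075], [[0.0, 0.017, 0.0], [0, -0.0, 0], 0.075]]
end [0.4235 0.3632 0.0161]
```

View pics/s12.png

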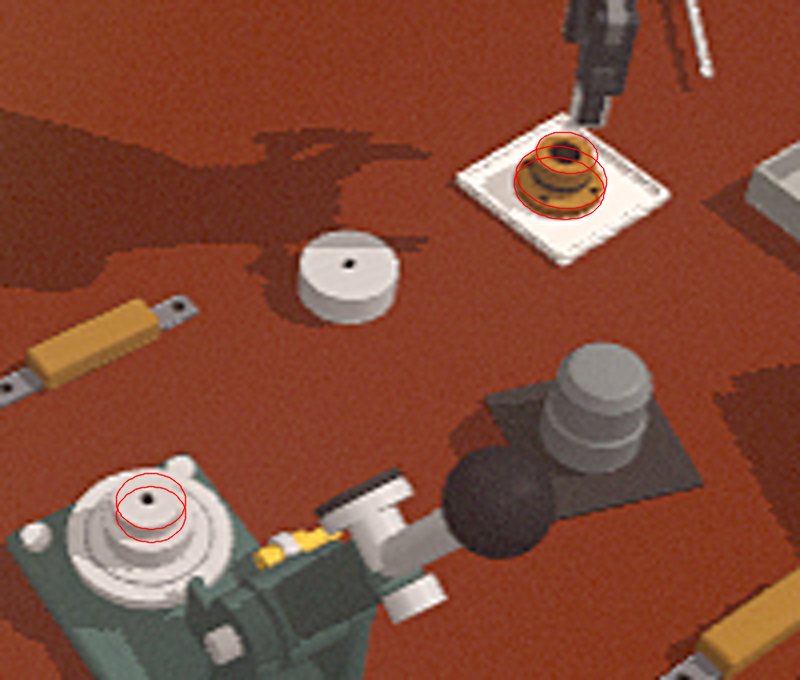

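View pics/t12.png

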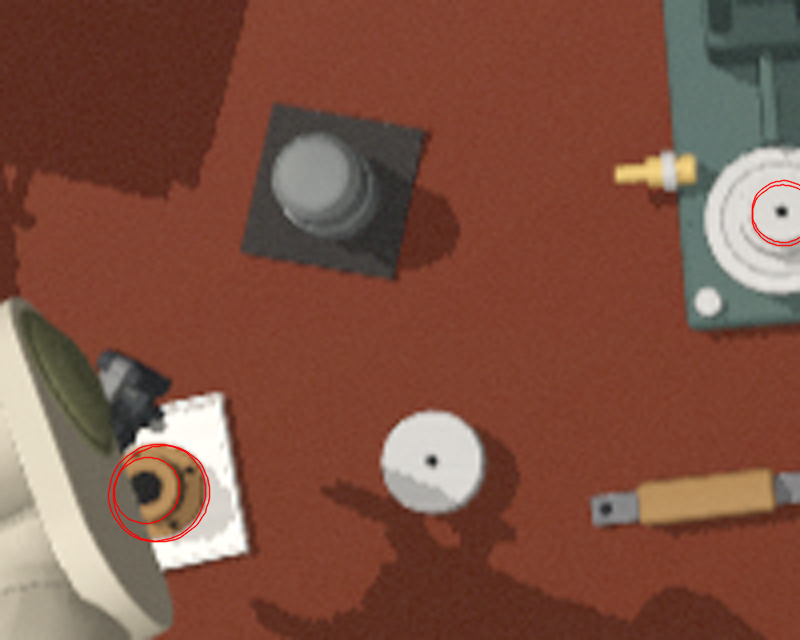

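Emit:
{"fn": "carry_out", "kwargs": {"plan": [[[0,0.018,0],[0,0,0],0.075],[[0,0.018,0],[0,0,0],0.075],[[0,0.018,0],[0,0,0],0.075],[[0,0.01,0],[0,0,0],0.075],[[0,0,0],[0,0,0],0.075],[[0,0,0],[0,0,0],0.075]]}}

```text
time_s: 25.82
position: [0.4242, 0.3626, 0.0231]
tool_rot: [[0.848, 0.001, 0.531], [-0.531, 0.001, 0.848], [0.001, -1.0, 0.001]]
ft_force: [0.1, 0.6, 0.2]
grip_width: 0.0752
```

Emit:
{"fn": "carry_out", "kwargs": {"plan": [[[0,0.005,0],[0,0,0],0.075],[[0,0,0],[0,0,0],0.03],[[0,0,0],[0,0,0],0.03],[[0,0,0],[0,0,0],0.03],[[0,0,0],[0,0,0],0.03],[[0,0,0],[0,0,0],0.03],[[0,0,0],[0,0,0],0.03]], "force": 70}}

```text
time_s: 26.7
position: [0.4242, 0.3624, 0.018]
tool_rot: [[0.848, 0.001, 0.53], [-0.53, 0.0, 0.848], [0.001, -1.0, 0.001]]
ft_force: [-1.0, -1.0, 4.1]
grip_width: 0.0376
```

Emit:
{"fn": "carry_out", "kwargs": {"plan": [[[0,-0.01,0],[0,0,0],0.03],[[0,-0.03,0],[0,0,0],0.03],[[0,-0.05,0],[0,0,0],0.03],[[0,-0.04,0],[0,0,0],0.03],[[0,0,0],[0,0,0],0.03]]}}

```text
time_s: 27.32
position: [0.4247, 0.363, 0.1502]
tool_rot: [[0.848, 0.005, 0.53], [-0.53, 0.003, 0.848], [0.003, -1.0, 0.005]]
ft_force: [-0.4, -0.0, -3.5]
grip_width: 0.0375
```

Run:
```python
from plan import *
from h import *
plan([((.5815,-.0288,.145),-32,10),((.5815,-.0288,.105),None,3)],.03)
p=env.get_image('scene'); s=env.observe()['position']
save('pics/s13.png',p,60,180,370,500,5,[(solid(s[0],s[1],s[2]-.015,P['gland']),(0,0,255))])
```

```text
at [0.4247 0.363  0.1502] phi -32.04 w 0.0375 F [-0.4 -0.  -3.5] t 27.325
[[[0.034, 0.0, -0.025], [0, -0.0, 0], 0.03], [[0.034, 0.001, -0.025], [0, -0.0, 0], 0.03], [[0.034, 0.0, -0.025], [0, -0.0, 0], 0.03], [[0.034, 0.001, -0.025], [0, -0.0, 0], 0.03], [[0.034, 0.0, -0.025], [0, -0.0, 0], 0.03], [[0.034, 0.001, -0.025], [0, -0.0, 0], 0.03], [[0.034, 0.0, -0.025], [0, -0.0, 0], 0.03], [[0.034, 0.001, -0.025], [0, -0.0, 0], 0.03]]
[[[0.034, 0.0, -0.024], [0, -0.0, 0], 0.03], [[0.035, 0.001, -0.025], [0, -0.0, 0], 0.03], [[0.0, 0.013, 0.0], [0, 0, 0], 0.03], [[0.0, 0.013, 0.0], [0, 0, 0], 0.03], [[0.0, 0.014, 0.0], [0, 0, 0], 0.03]]
end [ 0.5819 -0.0288  0.1049]
```

View pics/s13.png

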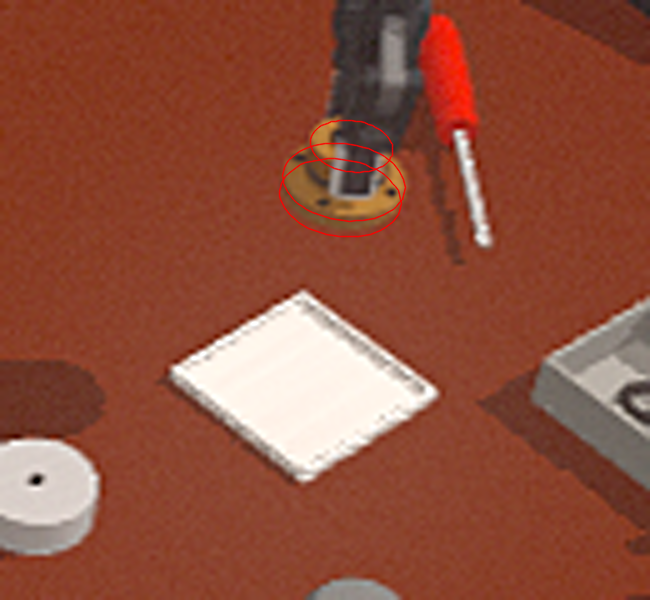

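The gland is held level, and the overlay matches at crop (342,185). Moving to the stack.

Emit:
{"fn": "carry_out", "kwargs": {"plan": [[[0.034,0,-0.025],[0,0,0],0.03],[[0.034,0.001,-0.025],[0,0,0],0.03],[[0.034,0,-0.025],[0,0,0],0.03],[[0.034,0.001,-0.025],[0,0,0],0.03],[[0.034,0,-0.025],[0,0,0],0.03],[[0.034,0.001,-0.025],[0,0,0],0.03],[[0.034,0,-0.025],[0,0,0],0.03],[[0.034,0.001,-0.025],[0,0,0],0.03]]}}

```text
time_s: 28.38
position: [0.5477, 0.0473, 0.1413]
tool_rot: [[0.848, -0.004, 0.531], [-0.531, 0.001, 0.848], [-0.004, -1.0, -0.002]]
ft_force: [-0.2, 0.1, -3.6]
grip_width: 0.0374
```

Emit:
{"fn": "carry_out", "kwargs": {"plan": [[[0.034,0,-0.024],[0,0,0],0.03],[[0.034,0.001,-0.025],[0,0,0],0.03],[[0,0.01,0],[0,0,0],0.03],[[0,0.01,0],[0,0,0],0.03],[[0,0,0],[0,0,0],0.03],[[0,0,0],[0,0,0],0.03]]}}

```text
time_s: 29.12
position: [0.5798, -0.0283, 0.1224]
tool_rot: [[0.848, -0.0, 0.53], [-0.53, 0.0, 0.848], [-0.0, -1.0, -0.0]]
ft_force: [0.2, -0.1, -3.2]
grip_width: 0.0375
```

Run:
```python
from plan import *
from h import *
plan([((.5815,-.0288,.095),-32,4)],.03)
p=env.get_image('scene'); s=env.observe()['position']
save('pics/s14.png',p,170,260,270,380,7,[(solid(s[0],s[1],s[2]-.015,P['gland']),(0,0,255)),(solid(.5815,-.0288,.063,P['d12']),(0,255,0))])
```

```text
at [ 0.5798 -0.0283  0.1224] phi -31.98 w 0.0375 F [ 0.2 -0.1 -3.2] t 29.125
[[[0.0, 0.007, 0.0], [0, 0.0, 0], 0.03], [[0.001, 0.007, 0.0], [0, 0.0, 0], 0.03], [[0.0, 0.007, 0.0], [0, 0.0, 0], 0.03], [[0.001, 0.006, 0.0], [0, 0.0, 0], 0.03]]
end [ 0.5815 -0.0293  0.0954]
```

View pics/s14.png

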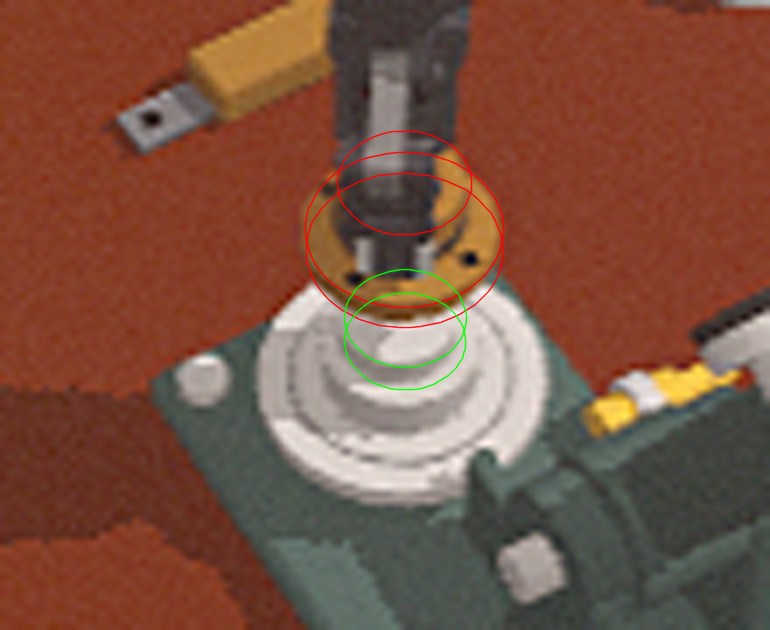

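Emit:
{"fn": "carry_out", "kwargs": {"plan": [[[0,0.008,0],[0,0,0],0.03],[[0.001,0.008,0],[0,0,0],0.03],[[0,0.007,0],[0,0,0],0.03],[[0,0.005,0],[0,0,0],0.03],[[0,0,0],[0,0,0],0.03],[[0,0,0],[0,0,0],0.03]]}}

```text
time_s: 29.92
position: [0.5809, -0.0297, 0.0945]
tool_rot: [[0.848, 0.0, 0.531], [-0.531, -0.0, 0.848], [0.0, -1.0, 0.0]]
ft_force: [-0.6, -0.4, -4.3]
grip_width: 0.0377
```

Emit:
{"fn": "carry_out", "kwargs": {"plan": [[[0,0.002,0],[0,0,0],0.03],[[0,0.001,0],[0,0,0],0.03],[[0,0.001,0],[0,0,0],0.03],[[0,0,0],[0,0,0],0.03]]}}

```text
time_s: 30.42
position: [0.5808, -0.0296, 0.0903]
tool_rot: [[0.848, -0.0, 0.531], [-0.531, -0.0, 0.848], [-0.0, -1.0, -0.0]]
ft_force: [-0.3, -0.0, -3.1]
grip_width: 0.0376
```

Emit:
{"fn": "carry_out", "kwargs": {"plan": [[[0,0.001,0],[0,0,0],0.03],[[0,0,0],[0,0,0],0.03]]}}

```text
time_s: 30.68
position: [0.5809, -0.0296, 0.09]
tool_rot: [[0.848, 0.001, 0.531], [-0.531, -0.0, 0.848], [0.001, -1.0, 0.0]]
ft_force: [-2.3, 0.2, 4.1]
grip_width: 0.0376
```

Contact at the predicted height. I'll release, rise, and go to the cap.

Emit:
{"fn": "carry_out", "kwargs": {"plan": [[[0,0,0],[0,0,0],0.075],[[0,0,0],[0,0,0],0.075],[[0,0,0],[0,0,0],0.075],[[0,0,0],[0,0,0],0.075],[[0,-0.02,0],[0,0,0],0.085],[[0,-0.04,0],[0,0,0],0.085],[[0,0,0],[0,0,0],0.085]]}}

```text
time_s: 31.55
position: [0.5821, -0.0299, 0.1522]
tool_rot: [[0.848, 0.006, 0.53], [-0.53, -0.002, 0.848], [0.006, -1.0, 0.002]]
ft_force: [-0.1, 0.2, 0.4]
grip_width: 0.0849
```

Run:
```python
from plan import *
from h import *
plan([((.613,.257,.15),-32,7)],.085)
p=env.get_image('scene')
save('pics/s15.png',p,170,260,270,380,7,[(solid(.581,-.0293,.075,P['gland']),(0,0,255))])
```

```text
at [ 0.5821 -0.0299  0.1522] phi -32.03 w 0.0849 F [-0.1  0.2  0.4] t 31.55
[[[-0.018, 0.0, 0.037], [0, -0.0, 0], 0.085], [[-0.018, 0.0, 0.037], [0, -0.0, 0], 0.085], [[-0.018, 0.0, 0.037], [0, -0.0, 0], 0.085], [[-0.018, 0.0, 0.037], [0, -0.0, 0], 0.085], [[-0.018, 0.001, 0.037], [0, -0.0, 0], 0.085], [[-0.018, 0.0, 0.037], [0, -0.0, 0], 0.085], [[-0.018, 0.001, 0.038], [0, -0.0, 0], 0.085]]
end [0.6132 0.2574 0.1499]
```

View pics/s15.png

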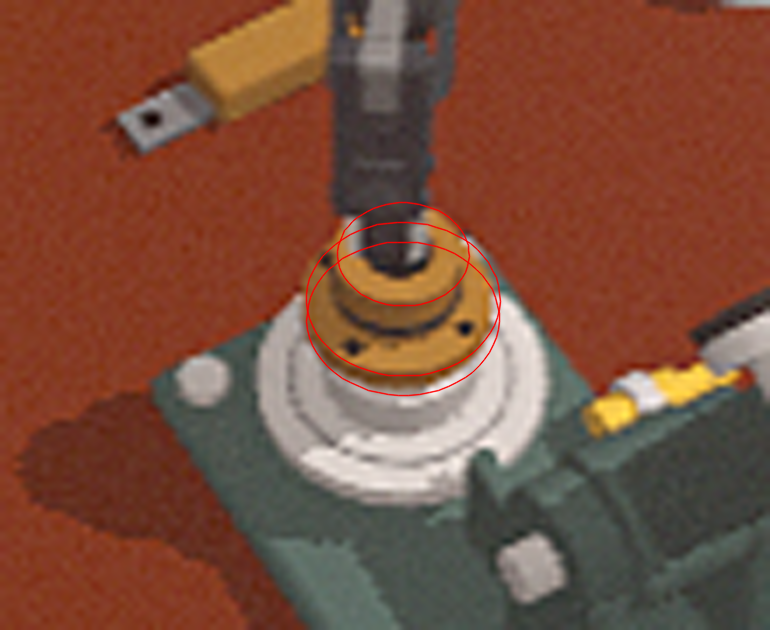

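Emit:
{"fn": "carry_out", "kwargs": {"plan": [[[-0.018,0,0.037],[0,0,0],0.085],[[-0.018,0,0.037],[0,0,0],0.085],[[-0.018,0,0.037],[0,0,0],0.085],[[-0.018,0,0.037],[0,0,0],0.085],[[-0.018,0.001,0.037],[0,0,0],0.085],[[-0.018,0,0.037],[0,0,0],0.085],[[-0.018,0.001,0.037],[0,0,0],0.085],[[0,0,0],[0,0,0],0.085]]}}

```text
time_s: 32.6
position: [0.6106, 0.2592, 0.1455]
tool_rot: [[0.849, -0.002, 0.528], [-0.528, -0.0, 0.849], [-0.002, -1.0, -0.001]]
ft_force: [-0.1, -1.5, 0.3]
grip_width: 0.0847
```

Emit:
{"fn": "carry_out", "kwargs": {"plan": [[[0,0,0],[0,0,0],0.085]]}}

```text
time_s: 32.72
position: [0.6111, 0.2563, 0.1463]
tool_rot: [[0.848, -0.002, 0.531], [-0.531, -0.001, 0.848], [-0.001, -1.0, -0.001]]
ft_force: [0.9, -0.2, 0.2]
grip_width: 0.0848
```

Run:
```python
from plan import *
from h import *
plan([((.613,.257,.034),-32,5)],.085)
p=env.get_image('scene')
save('pics/s16.png',p,120,250,370,510,5,[(solid(.613,.257,.004,P['cap']),(0,0,255))])
```

```text
at [0.6111 0.2563 0.1463] phi -32.04 w 0.0848 F [ 0.9 -0.2  0.2] t 32.725
[[[0.0, 0.022, 0.0], [0, -0.0, 0], 0.085], [[0.0, 0.023, 0.0], [0, -0.0, 0], 0.085], [[0.0, 0.022, 0.001], [0, -0.0, 0], 0.085], [[0.001, 0.023, 0.0], [0, -0.0, 0], 0.085], [[0.0, 0.022, 0.001], [0, -0.0, 0], 0.085]]
end [0.6128 0.2573 0.0343]
```

View pics/s16.png

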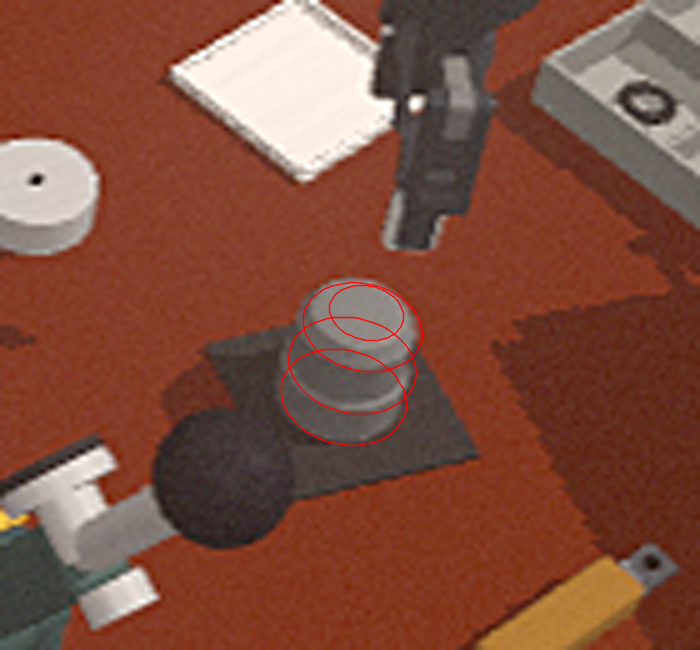

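Emit:
{"fn": "carry_out", "kwargs": {"plan": [[[0,0.022,0],[0,0,0],0.085],[[0,0.023,0],[0,0,0],0.085],[[0,0.022,0.001],[0,0,0],0.085],[[0.001,0.023,0],[0,0,0],0.085],[[0,0.018,0],[0,0,0],0.085],[[0,0,0],[0,0,0],0.085],[[0,0,0],[0,0,0],0.085]]}}

```text
time_s: 33.65
position: [0.6133, 0.257, 0.0402]
tool_rot: [[0.848, 0.001, 0.531], [-0.531, 0.0, 0.848], [0.001, -1.0, 0.001]]
ft_force: [0.2, -0.6, 0.5]
grip_width: 0.0848
```

Emit:
{"fn": "carry_out", "kwargs": {"plan": [[[0,0.006,0],[0,0,0],0.085],[[0,0,0],[0,0,0],0.045],[[0,0,0],[0,0,0],0.045],[[0,0,0],[0,0,0],0.045],[[0,0,0],[0,0,0],0.045],[[0,0,0],[0,0,0],0.045]], "force": 40}}

```text
time_s: 34.4
position: [0.613, 0.2573, 0.0339]
tool_rot: [[0.848, 0.001, 0.53], [-0.53, 0.0, 0.848], [0.001, -1.0, 0.001]]
ft_force: [-0.1, 0.5, 5.4]
grip_width: 0.0532
```

Emit:
{"fn": "carry_out", "kwargs": {"plan": [[[0,-0.01,0],[0,0,0],0.045],[[0,-0.03,0],[0,0,0],0.045],[[0,-0.03,0],[0,0,0],0.045],[[0,-0.02,0],[0,0,0],0.045],[[0,0,0],[0,0,0],0.045]]}}

```text
time_s: 35.02
position: [0.6133, 0.2572, 0.1248]
tool_rot: [[0.848, 0.003, 0.53], [-0.53, 0.001, 0.848], [0.002, -1.0, 0.002]]
ft_force: [0.5, -0.3, -2.5]
grip_width: 0.0532
```

Run:
```python
from plan import *
from h import *
plan([((.4267,.3640,.125),-32,5),((.4267,.364,.05),None,4)],.045)
for c in ('scene','top'):
    p=env.get_image(c)
    b=(p['image'].min(2)>165); m=np.zeros((400,640),np.uint8)
    r=(115,160,400,460) if c=='scene' else (235,290,140,200)
    m[r[0]:r[1],r[2]:r[3]]=b[r[0]:r[1],r[2]:r[3]]
    n,l,st,ce=cv2.connectedComponentsWithStats(m);k=1+np.argmax(st[1:,4])
    cc=max(cv2.findContours((l==k).astype(np.uint8),0,2)[0],key=cv2.contourArea)
    print(c,cv2.minAreaRect(np.array([unproj(p,u,v,.007)[:2] for u,v in cc[:,0].astype(float)],np.float32)))
    if c=='scene': save('pics/s17.png',p,90,230,370,520,5)
```

```text
at [0.6133 0.2572 0.1248] phi -32.04 w 0.0532 F [ 0.5 -0.3 -2.5] t 35.025
[[[-0.043, 0.0, -0.002], [0, -0.0, 0], 0.045], [[-0.043, 0.0, -0.002], [0, -0.0, 0], 0.045], [[-0.043, 0.0, -0.001], [0, -0.0, 0], 0.045], [[-0.043, 0.0, -0.002], [0, -0.0, 0], 0.045], [[-0.043, -0.001, -0.001], [0, -0.0, 0], 0.045], [[0.0, 0.019, 0.0], [0, 0, 0], 0.045], [[0.0, 0.019, 0.0], [0, 0, 0], 0.045], [[0.0, 0.019, 0.0], [0, 0, 0], 0.045]]
[[[0.0, 0.018, -0.001], [0, 0, 0], 0.045]]
end [0.4265 0.3637 0.0504]
scene ((0.42682987451553345, 0.3625982403755188), (0.1042625904083252, 0.10510411858558655), 10.58180046081543)
top ((0.43968525528907776, 0.37471362948417664), (0.10988989472389221, 0.09510105103254318), 1.2729145288467407)
```

View pics/s17.png

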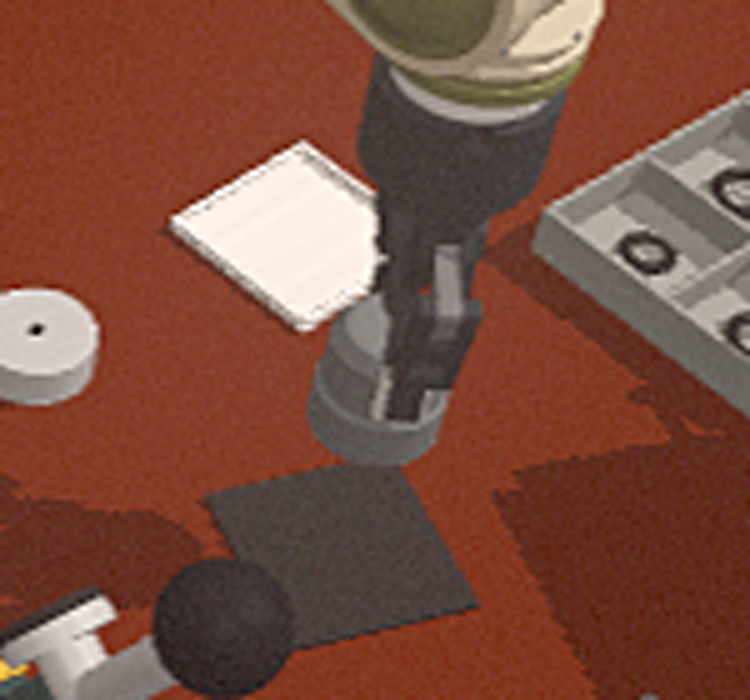

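Emit:
{"fn": "carry_out", "kwargs": {"plan": [[[-0.043,0,-0.002],[0,0,0],0.045],[[-0.043,0,-0.002],[0,0,0],0.045],[[-0.043,0,-0.001],[0,0,0],0.045],[[-0.043,0,-0.002],[0,0,0],0.045],[[-0.043,0,-0.001],[0,0,0],0.045],[[0,0.019,0],[0,0,0],0.045],[[0,0.019,0],[0,0,0],0.045],[[0,0,0],[0,0,0],0.045]]}}

```text
time_s: 36.12
position: [0.4252, 0.3638, 0.0833]
tool_rot: [[0.848, -0.004, 0.53], [-0.53, -0.002, 0.848], [-0.002, -1.0, -0.004]]
ft_force: [-0.3, 0.1, -1.0]
grip_width: 0.0534
```

Emit:
{"fn": "carry_out", "kwargs": {"plan": [[[0,0.015,0],[0,0,0],0.045],[[0,0.015,0],[0,0,0],0.045],[[0,0,0],[0,0,0],0.045],[[0,0,0],[0,0,0],0.045]]}}

```text
time_s: 36.62
position: [0.4265, 0.3645, 0.0555]
tool_rot: [[0.848, 0.0, 0.531], [-0.531, 0.0, 0.848], [0.0, -1.0, 0.0]]
ft_force: [0.5, 0.7, -1.3]
grip_width: 0.053
```

Run:
```python
from plan import *
from h import *
plan([((.427,.3640,.037),-32,5)],.045)
p=env.get_image('scene'); s=env.observe()['position']; save('pics/s18.png',p,80,180,370,500,6,[(solid(s[0],s[1],s[2]-.03,P['cap']),(0,0,255))])
```

```text
at [0.4265 0.3645 0.0555] phi -32.05 w 0.053 F [ 0.5  0.7 -1.3] t 36.625
[[[0.0, 0.004, 0.0], [0, -0.0, 0], 0.045], [[0.0, 0.004, 0.0], [0, -0.0, 0], 0.045], [[0.0, 0.003, 0.0], [0, -0.0, 0], 0.045], [[0.0, 0.004, 0.0], [0, -0.0, 0], 0.045], [[0.001, 0.003, 0.0], [0, -0.0, 0], 0.045]]
end [0.4274 0.3639 0.0375]
```

View pics/s18.png

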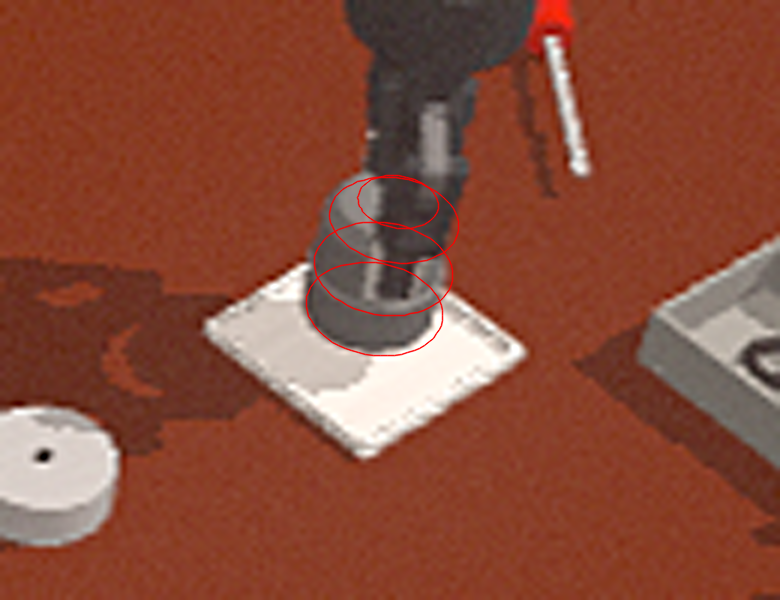

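Emit:
{"fn": "carry_out", "kwargs": {"plan": [[[0,0.006,0],[0,0,0],0.045],[[0,0.006,0],[0,0,0],0.045],[[0,0.004,0],[0,0,0],0.045],[[0,0,0],[0,0,0],0.045],[[0,0,0],[0,0,0],0.045]]}}

```text
time_s: 37.3
position: [0.4264, 0.3645, 0.0394]
tool_rot: [[0.848, 0.0, 0.531], [-0.531, 0.0, 0.848], [0.0, -1.0, 0.0]]
ft_force: [0.7, -0.6, -0.9]
grip_width: 0.0533
```

Emit:
{"fn": "carry_out", "kwargs": {"plan": [[[0,0.003,0],[0,0,0],0.045],[[0,0.001,0],[0,0,0],0.045],[[0,0.001,0],[0,0,0],0.045],[[0,0,0],[0,0,0],0.045]]}}

```text
time_s: 37.8
position: [0.4263, 0.3644, 0.0343]
tool_rot: [[0.848, -0.0, 0.531], [-0.531, -0.0, 0.848], [-0.0, -1.0, -0.0]]
ft_force: [-0.6, 0.4, -1.5]
grip_width: 0.0532
```

Emit:
{"fn": "carry_out", "kwargs": {"plan": [[[0,0.001,0],[0,0,0],0.045],[[0,0,0],[0,0,0],0.045]]}}

```text
time_s: 38.05
position: [0.4263, 0.3644, 0.0333]
tool_rot: [[0.848, -0.0, 0.531], [-0.531, -0.0, 0.848], [-0.0, -1.0, -0.0]]
ft_force: [-0.5, 0.3, -0.3]
grip_width: 0.0532
```

Emit:
{"fn": "carry_out", "kwargs": {"plan": [[[0,0.001,0],[0,0,0],0.045],[[0,0,0],[0,0,0],0.045]]}}

```text
time_s: 38.3
position: [0.4264, 0.3644, 0.0329]
tool_rot: [[0.848, 0.0, 0.531], [-0.531, 0.0, 0.848], [0.0, -1.0, 0.0]]
ft_force: [-1.5, -0.5, 4.6]
grip_width: 0.0534
```

Emit:
{"fn": "carry_out", "kwargs": {"plan": [[[0,0,0],[0,0,0],0.085],[[0,0,0],[0,0,0],0.085],[[0,0,0],[0,0,0],0.085],[[0,0,0],[0,0,0],0.085],[[0,-0.04,0],[0,0,0],0.085],[[0,-0.06,0],[0,0,0],0.085],[[0,-0.05,0],[0,0,0],0.085],[[0,0,0],[0,0,0],0.085]]}}

```text
time_s: 39.3
position: [0.4276, 0.3652, 0.1862]
tool_rot: [[0.848, 0.007, 0.53], [-0.53, 0.004, 0.848], [0.004, -1.0, 0.007]]
ft_force: [0.3, 0.2, -0.5]
grip_width: 0.0852
```

Emit:
{"fn": "carry_out", "kwargs": {"plan": [[[-0.05,0,0.02],[0,0,0],0.085],[[-0.05,0,0.02],[0,0,0],0.085],[[-0.05,0,0.02],[0,0,0],0.085],[[-0.05,0,0.02],[0,0,0],0.085],[[-0.04,0,0.02],[0,0,0],0.085],[[0,0,0],[0,0,0],0.085],[[0,0,0],[0,0,0],0.085]]}}

```text
time_s: 40.17
position: [0.276, 0.5759, 0.1812]
tool_rot: [[0.848, -0.001, 0.531], [-0.531, -0.002, 0.848], [0.0, -1.0, -0.002]]
ft_force: [0.1, -0.1, 0.3]
grip_width: 0.0849
```

Run:
```python
from plan import *
from h import *
s=env.observe();print(s['position'],s['time_s'])
for c in ('scene','top'):
    p=env.get_image(c)
    for t,k,z,x0 in (('cap_center','cap',.003,(.4263,.3644)),('gland_center','gland',.075,(.581,-.0293)),('gauge','gauge',0,(.439,-.19))):
        for d in env.outline_of(t,p)[:2]:
            u=np.array(d['pixel'])[::-1]
            if np.hypot(*(u-proj(p,[[*x0,z+.02]])[0]))<15:
                o,q=fit(p,d['mask'],P[k],z,x0);print(c,k,o.round(4),round(q,3))
    tr=env.outline_of('tray',p)
    for d in tr[:1]:
        cc=max(cv2.findContours(d['mask'].astype(np.uint8),0,2)[0],key=cv2.contourArea)
        print(c,'tray',d['conf'],cv2.minAreaRect(np.array([unproj(p,u,v,.008)[:2] for u,v in cc[:,0].astype(float)],np.float32)))
    it=[(solid(.4263,.3644,.003,P['cap']),(0,0,255)),(solid(.581,-.0293,.075,P['gland']),(0,0,255)),(solid(.581,-.0288,.045,P['table']),(0,255,0))]
    R={'scene':((100,170,395,470),(180,260,280,370)),'top':((230,300,130,210),(160,230,290,360))}[c]
    for i,r in enumerate(R): save(f'pics/f_{c}{i}.png',p,*r,8,it if i==0 else it[:0])
a=[cv2.resize(cv2.imread(f'pics/f_{c}{i}.png'),(400,300)) for c in ('scene','top') for i in (0,1)]
cv2.imwrite('pics/fin.png',np.vstack([np.hstack(a[:2]),np.hstack(a[2:])]))
```

```text
[0.27602449 0.5759203  0.18124706] 40.175
scene cap [0.4226 0.3636] 0.951
scene gland [ 0.5791 -0.0301] 0.924
scene gauge [ 0.4368 -0.1914] 0.81
scene tray 0.72 ((0.43798965215682983, -0.19469624757766724), (0.07217979431152344, 0.10044538229703903), 52.216590881347656)
top cap [0.4245 0.3661] 0.936
top cap [0.4492 0.3376] 0.26
top gland [ 0.5805 -0.0278] 0.957
top gauge [ 0.4389 -0.1867] 0.853
top tray 0.79 ((0.4242800176143646, 0.3661113381385803), (0.10110844671726227, 0.10221337527036667), 10.708783149719238)
```

View pics/fin.png

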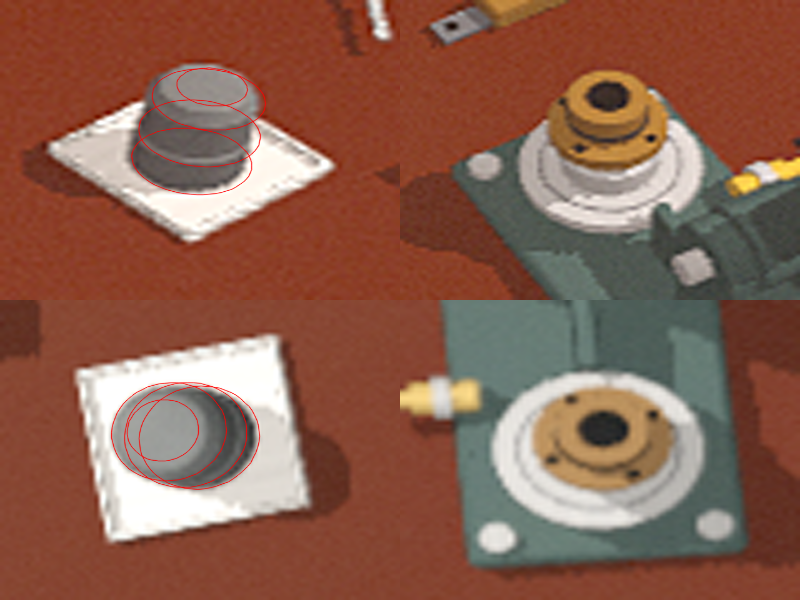

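The pictures show the cap upright in mid-tray and the gland upright on the stack. Everything is released, so I'm handing in.

Run:
```python
from rig import env
print(env.close_job())
```

```text
the job is handed in; nothing more can be done
None
```

I parked the cap on the mat and stacked the steel 18 mm and 12 mm discs on the tester's table. I then set the gland on them and moved the cap into the tray. The job was handed in at about 40 s with the gripper open and clear; no verdict is reported.

**Cap:** it stands upright in the tray, within about 1 mm of the centre in the top view. The scene camera's tray outline failed at the end because it landed on the gauge. Against its earlier tray fit the cap is about 4 mm off centre, within the 15 mm limit.

**Gland and discs:**
- **Gland:** it is about 2 mm from the table centre in the top view.
- **Discs:** they were released within about 2 mm of the table centre. No disc positions were measured once the gland was on top.
- **Height:** the gland made contact at the height predicted for two discs, so its top should be 62 mm above the table. I did not measure that height on its own.

**Gauge:** the fits before and after agree within about 3 mm, so it was not moved.

**Disagreements:** the two cameras differ by 2–4 mm throughout, and the gripper read 2–3 mm narrower than the parts' true diameters. On the first cap grasp the fingers met its collar and pushed the arm up about 3.5 mm at roughly 7 N; the cap still held straight.

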